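# Unpin the sweets box, park the pin and open the lid

## Robot

A 7-joint arm with a two-finger parallel gripper is mounted at the origin on the work surface. World frame = base frame: x ahead of the robot, y to its left, z up, the work surface at z = 0. Lengths are in m, angles in rad, forces in N, time in s.
With the tool pointing down it reaches from about 0.4 to 0.925 m from the base axis. Payload 4.1 kg.
Tool frame: the origin (TCP) lies at the very end of the fingers, on their centre line; the grasp point (between the pads) lies 19 mm behind it; z points along the fingers, y is the line along which they close (so a half turn about z gives the same grasp; the last joint's range is limited). The gripper opens to 85 mm and grips with 20 to 120 N. Pads are 22 mm wide; open, the fingers measure 114 mm over their backs; the gripper's body (76 mm by 85 mm) begins 54 mm behind the grasp point. The pads swing forward as they close: fully open they stand 13 mm farther back than shut.
Start: joints at [1.211, 0.398, 0.045, 1.537, -0.019, 1.207, -0.051], TCP at [0.168, -0.628, 0.193] pointing down, gripper open.
Joint ranges: [-2.82, 2.82], [-0.49, 2.23], [-1.37, 1.46], [0, 2.46], [-1.36, 4.5], [0.23, 2], [-2.94, 2.94]. Speed limits (rad/s): [2.57, 2.57, 3.14, 3.14, 3.14, 3.14, 3.14].

## Interface

Orientations are given as a unit quaternion [x, y, z, w].
In Python, from plant import sense, read_camera, camera_info, hand_in gives the robot as it stands.
- The arm moves only by the tool send_rows, never from a script. Its argument "steps" is a list that holds one entry, the list of rows, each a list of 6 numbers: the shift along the tool's x, y, z in units of 100 cm (1.0 is 100 cm), then the turn, a rotation vector about the tool's x, y, z in units of 120 degrees (1.0 is 120 degrees). In form: [[[tx, ty, tz, ax, ay, az], ...]]. A call has 1 to 12 rows; each row shifts and turns the commanded pose from where the row before left it, along the tool's axes as they then stand; what a row does not reach is not made up. A row lasts 1/10 s, in which the tool goes at most 50 mm and 8.59 degrees, less where a joint would pass 70% of its speed; a pose out of reach is approached as far as the arm can. A call with a number of a shift or a turn outside -1 to 1 is refused whole. A call with a gripper value outside its range is refused whole. "claw" is the closure, from 0 (fully open) to 1 (shut), set as the call begins (left out, the last holds). The fingers move at their own pace and stop on an object; the grip force is fixed at half the most. Time passes only in rows, so rows that do not move let the fingers close. It gives the time, the measured TCP pose, the force, the opening and the grip force at its end, in the units of the state.
- sense(): the state, without advancing time (a new reading comes with each control period).
- read_camera(name): name is "scene" or "top" or "wrist"; returns (picture, depth): 384x512x3 uint8, red, green, blue; 384x512 float32, m along the optical axis (not along the pixel's ray), 0 where there is no reading.
- camera_info(name): a dict with "mtx" (3x3 intrinsics, pixels), "cam_to_world" (4x4, takes a point from camera to world coordinates). Camera axes: x right, y up, looking along -z (the intrinsics and any distortion apply to the point x, -y, -z); pixel columns grow to the right and rows downward; lengths in m; the calibration is good to about 2 mm. The wrist camera is an equidistant fisheye: a pixel r from the principal point sees the ray r / f radians off the axis. A picture is of the moment at which its call begins: read the wrist's pose just before it. camera_info takes no time and is no camera call; for the wrist camera it gives the pose at the moment of the call.
- hand_in(): hands the job in; it is judged then, once.
The state is a dict: "time_s": time; "joint_pos": joint angles; "joint_velocities": joint speeds; "effort": joint torques, N m; "ee_pos": TCP position; "tcp_rot": TCP orientation; "contact_force": force on the tool from outside, world axes, zero at the start; "ft_torque": the same for the moment, N m; "grip_width": opening from 0.0 (shut) to 1.0 (fully open); "finger_force": force on a finger pad.
Only numpy, scipy, OpenCV 4.12 (cv2) and the standard library are available. Lean on these libraries where they do the work, as an engineer would, in place of code of your own. Each camera call takes 0.05 s, during which the arm holds its last target. There are 200 camera calls.

## Task

Under the propped bamboo flap, draw the slanting lock pin straight out of the sweets box and hang it upright by its collar in the notch of the pin rest, pushed right to the back of the notch, and let go of it. Then slide the box lid sideways by its grip block, to the robot's left, fully open until it stops, and let go. Do not knock the flap, and leave the incense burner, the cup and the scoop case where they stand.

Things in the scene. Friction and masses are not known exactly. Their poses are not given: they have to be found in the camera images.
- pin: Lock pin: steel shaft 12 mm diameter (z -60 to 0 mm), round steel collar 32 mm diameter (z 0 to 8), square pale wooden grip 20 x 20 mm (z 8 to 70). Origin: centre of the collar's underside; z along the pin to the grip; x, y square to the grip's faces. About 140 g. Starts in the bore, grip leaning 35 degrees from vertical to the robot, y level.
- bore (a point): Mouth of the bore on the sloping front of the shut lid; it stays with the box. z: bore axis, out and up, 35 degrees from vertical towards the robot; y: level, the lid's sliding direction. A 15 mm square hole through the lid's 10 mm sloping apron and the box's 45 mm block behind it. The pin's collar rests on the apron.
- box: Fixed cedar sweets box 170 mm wide (y), 150 mm deep (x), 93 mm high with lid, with a sloping front towards the robot; origin at the centre of its underside; x points away from the robot, z up.
- lid (a joint): Sliding lid of the box, m: 0 shut, 0.060 fully open at its stop. It slides along the box's +y (to the robot's left). The pin locks it. It drags with about 2 N.
- lid_grip (a point): On the dark wooden grip block of the lid, 26 mm above the sloping apron, in the middle of the block. The block is 14 mm wide (y), 32 mm along the slope (x), and stands 30 mm off the apron (z, leaning 35 degrees as the bore does). It is 68 mm from the bore, on the robot's right, and moves with the lid.
- rest: Fixed pale wooden pin rest, 90 x 74 mm, 92 mm high, on the left or the right of the box: a 14 mm thick plate, 78 to 92 mm over its underside, carried on a post at its far side. Origin at the centre of its underside, z up, x away from the robot.
- notch (a point): Where the collar's underside centre belongs: on the top face of the rest's plate, with the shaft touching the back of the notch. The notch is 17 mm wide, goes through the plate, is open towards the rest's -x (the robot) and its mouth is 41 mm from this point. Under the plate there are 68 mm of free height.
- cupboard: Fixed alcove shelf, 640 mm wide, its top 20 mm over the table, with two posts and a lintel at the back (posts and lintel 312 mm high). Origin on the table under the shelf; x away from the robot, z up.
- flap: Fixed bamboo lattice flap, 280 mm wide (y), propped open over the box; same origin and axes as the cupboard. It rises to the back from its front edge, to the lintel, at 285 mm height.
- flap_edge (a point): Middle of the flap's front edge, 244 mm over the table, a 12 mm bamboo rail along y; it stands above the pin's grip and leaves no room for a gripper that points straight down on the pin.
- burner: Bystander: three-legged bronze incense burner, 72 mm diameter, 68 mm high, loose. Origin under its centre. Stands on the side of the box where the rest is not.
- cup: Bystander: small dark sake cup, 60 mm diameter, 45 mm high, loose. Origin under its centre.
- case: Bystander: upright bamboo scoop case, 50 mm diameter, 137 mm high with its stopper, loose. Origin under its centre.
Mind the look-alikes: they are no part of the job. Several things have the shape of the pin; the one meant has the colours described above.

How it is judged:
On the way, in this order (a step that is already met when the one before it is completed fails the run):
1. the pin is drawn clear of the bore, the lid still shut (z of pin in the frame of bore above 0.062 m and value of joint lid below 0.012 m), for 0.1 s.
2. the pin hangs upright in the notch, pushed to its back, let go, the lid still shut (x of pin in the frame of notch between -0.007 and 0.005 m and y of pin in the frame of notch between -0.005 and 0.005 m and z of pin in the frame of notch between -0.004 and 0.004 m and angle between pin's own z axis and vertical below 0.12 rad and contact force between the fingers and pin below 0.1 N and linear speed of pin below 0.02 m/s and value of joint lid below 0.012 m), for 0.3 s.
3. the lid is slid fully open (value of joint lid above 0.054 m), for 0.2 s.
At the end, for the whole second after the job is handed in: The pin hangs by its collar in the notch of the rest: collar underside within 4 mm of the plate's height, shaft within 7 mm of the back of the notch, pin within 0.12 rad of upright, at rest and released; the lid is open by more than 54 mm of its 60 mm and released (x of pin in the frame of notch between -0.007 and 0.005 m and y of pin in the frame of notch between -0.005 and 0.005 m and z of pin in the frame of notch between -0.004 and 0.004 m and angle between pin's own z axis and vertical below 0.12 rad and contact force between the fingers and pin below 0.1 N and linear speed of pin below 0.02 m/s and value of joint lid above 0.054 m and contact force between the fingers and lid below 0.1 N); the robot touches nothing.
It fails at once if the flap is knocked with more than 8 N (contact force between any of the arm, the fingers, pin and flap above 8 N).
It fails at once if the incense burner is moved more than 25 mm or tipped (distance of burner from where it was at the start of the episode above 0.025 m or angle between burner's own z axis and vertical above 0.5 rad).
It fails at once if the cup is moved more than 25 mm or tipped (distance of cup from where it was at the start of the episode above 0.025 m or angle between cup's own z axis and vertical above 0.5 rad).
It fails at once if the scoop case is moved more than 25 mm or tipped (distance of case from where it was at the start of the episode above 0.025 m or angle between case's own z axis and vertical above 0.5 rad).
It also fails if it takes over 64 s, if anything falls off the work surface, if the arm or the gripper's body presses on something with over 40 N, if the wrist force passes 120 N, or if a joint passes its speed limit or range.

## Working session

There is one attempt and no reset: what is moved stays moved. The work goes in short steps, Python scripts to look and compute and a tool call to move; the robot and the scene stay as the last step left them, time stands still between calls to the robot, and variables do not carry over. Pictures are saved under pics/ and viewed, at most 10 in all, crops included, and the job is handed in when it is done.

Besides the shell and the picture viewer there is one more tool, called after "Request:" in YAML: its name, and indented under it one key for each argument. send_rows: Moves the arm, as the interface text tells. Shifts and turns lie within -1 to 1; 1 stands for 100 cm of shift or 120 degrees of turn. Its arguments: {"type":"object","properties":{"steps":{"type":"array"},"claw":{"type":"number"}},"required":["steps"]}

```bash
ls; mkdir -p pics; python3 - <<'E'
from plant import *
import cv2,numpy as np
np.set_printoptions(precision=4,suppress=True)
print(sense())
for n in ["scene","top"]:
    p,d=read_camera(n); np.savez(f"pics/{n}0.npz",p=p,d=d); cv2.imwrite(f"pics/{n}0.png",cv2.resize(p[:,:,::-1],(800,600),interpolation=cv2.INTER_CUBIC))
    print(n,camera_info(n))
print(camera_info("wrist"))
E
```

```text
pics
{'time_s': 0.0, 'joint_pos': array([ 1.211 ,  0.3992,  0.045 ,  1.5379, -0.0187,  1.2069, -0.0507]), 'joint_velocities': array([-0.0003, -0.0005, -0.0005,  0.0001, -0.    ,  0.0013,  0.0009]), 'effort': array([ -0.0006, -47.5129,   1.364 , -25.4224,   0.0115,   0.0096,
         0.    ]), 'ee_pos': array([ 0.1674, -0.6273,  0.192 ]), 'tcp_rot': array([ 0.9915,  0.1301, -0.0002, -0.001 ]), 'contact_force': array([-0.2906,  0.2611,  0.1096]), 'ft_torque': array([ 0.031 , -0.0426, -0.0009]), 'finger_force': 0.0, 'grip_width': 1.0012851051713483}
scene {'mtx': array([[395.6316,   0.    , 260.2102],
       [  0.    , 395.6316, 188.316 ],
       [  0.    ,   0.    ,   1.    ]]), 'cam_to_world': array([[ 0.9897,  0.1009, -0.1015,  0.4162],
       [-0.143 ,  0.7254, -0.6733, -0.6323],
       [ 0.0057,  0.6809,  0.7323,  0.8878],
       [ 0.    ,  0.    ,  0.    ,  1.    ]])}
top {'mtx': array([[362.0191,   0.    , 252.089 ],
       [  0.    , 362.0191, 186.2421],
       [  0.    ,   0.    ,   1.    ]]), 'cam_to_world': array([[-0.0193,  0.9886, -0.1492,  0.3823],
       [-0.9994, -0.0233, -0.025 ,  0.0128],
       [-0.0282,  0.1487,  0.9885,  1.1383],
       [ 0.    ,  0.    ,  0.    ,  1.    ]])}
{'mtx': array([[297.3186,   0.    , 259.5511],
       [  0.    , 297.3186, 193.9063],
       [  0.    ,   0.    ,   1.    ]]), 'cam_to_world': array([[ 0.2588,  0.9303,  0.2599,  0.2343],
       [-0.9659,  0.25  ,  0.0672, -0.6096],
       [-0.0024, -0.2684,  0.9633,  0.3729],
       [ 0.    ,  0.    ,  0.    ,  1.    ]])}
```

View pictures.

View pics/scene0.png

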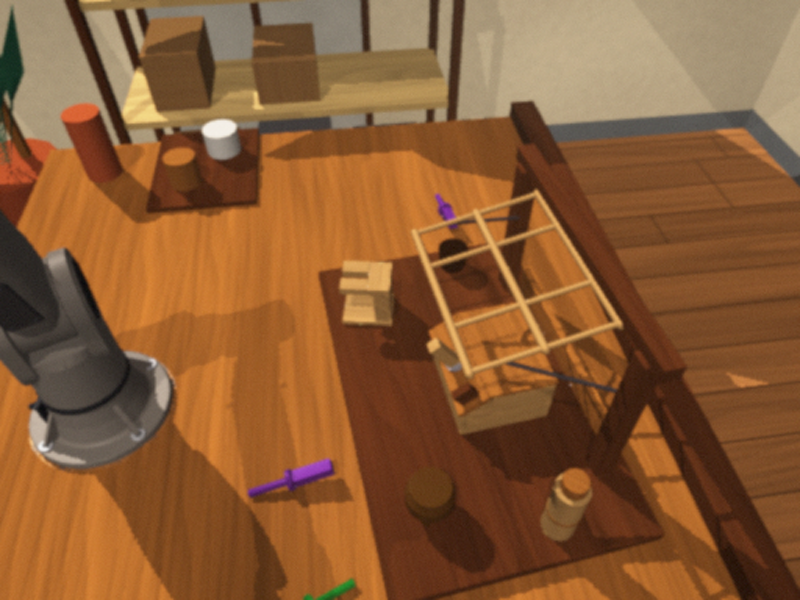

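View pics/top0.png

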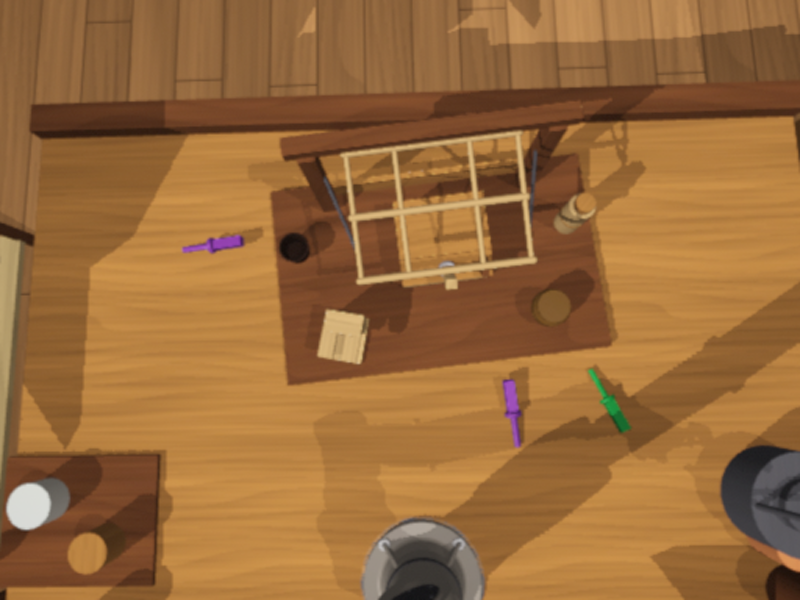

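```bash
cat > h.py <<'E'
import numpy as np,cv2
from scipy.spatial.transform import Rotation as R
from plant import *
np.set_printoptions(precision=4,suppress=True)
def ray(info,u,v,fish=False):
    M=info["mtx"]; x=(u-M[0,2])/M[0,0]; y=(v-M[1,2])/M[1,1]
    if fish:
        r=np.hypot(x,y); s=np.sin(r)/max(r,1e-9); d=np.array([x*s,y*s,np.cos(r)])
    else: d=np.array([x,y,1.])
    T=info["cam_to_world"]; return T[:3,3],T[:3,:3]@(d*[1,-1,-1])
def at_depth(info,u,v,z,fish=False):
    o,d=ray(info,u,v,fish); M=info["mtx"]
    c=-(np.linalg.inv(info["cam_to_world"][:3,:3])@d)[2]
    return o+d*z/c
def tri(rays):
    A=np.zeros((3,3));b=np.zeros(3)
    for o,d in rays:
        d=d/np.linalg.norm(d);P=np.eye(3)-np.outer(d,d);A+=P;b+=P@o
    p=np.linalg.solve(A,b)
    return p,[np.linalg.norm(np.cross(p-o,d/np.linalg.norm(d))) for o,d in rays]
def proj(info,p,fish=False):
    T=info["cam_to_world"];c=T[:3,:3].T@(np.asarray(p)-T[:3,3])*[1,-1,-1];M=info["mtx"]
    if fish:
        r=np.hypot(*c[:2]);t=np.arctan2(r,c[2]);k=t/max(r,1e-9)
    else:k=1/c[2]
    return np.array([M[0,2]+M[0,0]*c[0]*k,M[1,2]+M[1,1]*c[1]*k])
E
python3 - <<'E'
from h import *
s=.64
for n,pts in {"scene":{"pin grip":(437,345),"rest top":(367,270),"notch back":(372,271),"gripblock":(465,393),"burner":(430,485),"case":(575,482),"flapL":(415,233),"flapR":(470,372),"cup":(453,255),"boxtop":(500,400)},
 "top":{"pin grip":(451,284),"rest":(350,325),"restFL":(319,356),"restFR":(361,362),"restBR":(368,315),"restBL":(327,310),"flapL":(361,282),"flapR":(534,261),"cup":(294,247),"burner":(551,305),"case":(585,205),"shFL":(290,383),"shFR":(610,343)}}.items():
    z=np.load(f"pics/{n}0.npz");i=camera_info(n)
    for k,(u,v) in pts.items():
        u*=s;v*=s; print(n,k,at_depth(i,u,v,z["d"][int(v),int(u)]))
# crops
a=cv2.resize(np.load("pics/scene0.npz")["p"][155:285,205:375,::-1],(780,600),interpolation=cv2.INTER_CUBIC)
cv2.imwrite("pics/c1.png",a)
E
```

```text
scene pin grip [ 0.5487 -0.0659  0.1523]
scene rest top [0.4625 0.1495 0.1115]
scene notch back [0.4712 0.1488 0.1085]
scene gripblock [ 0.5794 -0.1363  0.1213]
scene burner [ 0.5079 -0.2546  0.0864]
scene case [ 0.6815 -0.3097  0.1574]
scene flapL [0.5365 0.0829 0.2481]
scene flapR [ 0.5648 -0.1894  0.2498]
scene cup [0.6447 0.2564 0.0242]
scene boxtop [ 0.6339 -0.141   0.0983]
top pin grip [ 0.5409 -0.0629  0.1548]
top rest [0.4765 0.1199 0.1123]
top restFL [0.4214 0.1767 0.1122]
top restFR [0.4112 0.1074 0.0331]
top restBR [0.5041 0.0936 0.0194]
top restBL [0.505  0.162  0.1118]
top flapL [0.5321 0.0874 0.2504]
top flapR [ 0.5591 -0.1881  0.2517]
top cup [0.6454 0.2416 0.0245]
top burner [ 0.5076 -0.2516  0.0892]
top case [ 0.6764 -0.3046  0.1593]
top shFL [0.3734 0.2483 0.0208]
top shFR [ 0.4387 -0.3795  0.0179]
```

View pics/c1.png

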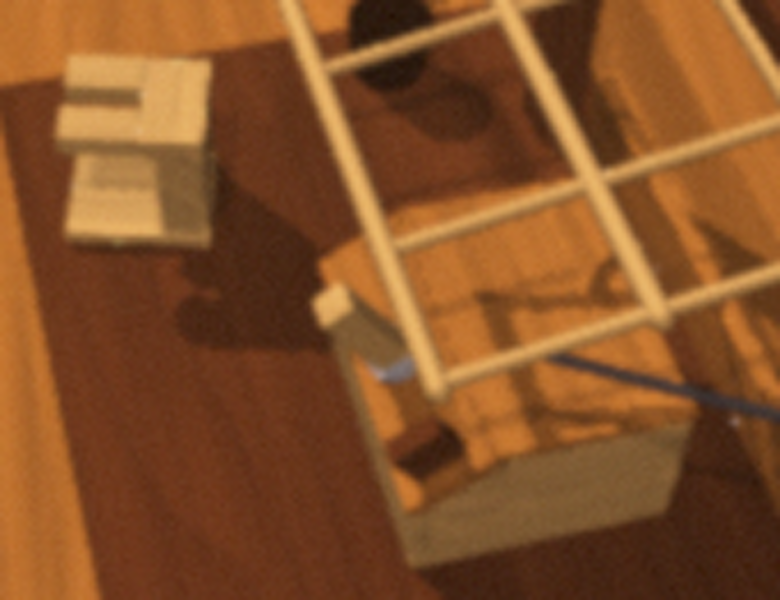

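Candidates: purple pins (top 212,244 and 512,412), a green pin (top 608,400), and the pin with steel collar and pale grip in the box (top 451,284; scene 437,345; crop grip 330,303, collar 393,370). I choose the last, and the crop confirms it. Now for a closer look with the wrist camera.

Request:
send_rows:
  steps:
    - [[0,0,-0.02,0,0,0.0385],[0,0,-0.02,0,0,0.0385],[0.017,-0.027,-0.003,0,0,0],[0.017,-0.027,-0.003,0,0,0],[0.017,-0.027,-0.003,0,0,0],[0.017,-0.027,-0.003,0,0,0],[0.017,-0.027,-0.003,0,0,0],[0.017,-0.027,-0.003,0,0,0],[0.017,-0.027,-0.003,0,0,0],[0.017,-0.027,-0.003,0,0,0],[0.017,-0.027,-0.003,0,0,0],[0.017,-0.027,-0.003,0,0,0]]

```text
time_s: 1.3
ee_pos: [0.3101, -0.341, 0.2628]
tcp_rot: [0.999, 0.05, -0.0, -0.0]
contact_force: [0.4, -0.5, 0.0]
grip_width: 1.0
finger_force: 0.0
```

Request:
send_rows:
  steps:
    - [[0.017,-0.027,-0.003,0,0,0],[0.017,-0.027,-0.003,0,0,0],[0.017,-0.027,-0.003,0,0,0],[0.017,-0.027,-0.003,0,0,0],[0.017,-0.027,-0.003,0,0,0],[0.017,-0.027,-0.003,0,0,0],[0.017,-0.027,-0.003,0,0,0],[0.017,-0.027,-0.003,0,0,0],[0.017,-0.027,-0.003,0,0,0],[0.017,-0.027,-0.003,0,0,0],[0,0,0,0,0,0]]

```text
time_s: 2.4
ee_pos: [0.4537, -0.0519, 0.2933]
tcp_rot: [0.999, 0.054, 0.001, -0.001]
contact_force: [-0.7, 0.3, -0.9]
grip_width: 0.996
finger_force: 0.0
```

Request:
send_rows:
  steps:
    - [[0,0,0,0,0.0469,0],[0,0,0,0,0.0469,0],[0,0,0,0,0.0469,0],[0,0,0,0,0.0469,0],[0,0,0,0,0.0469,0],[0,0,0,0,0.0469,0],[0,0,0,0,0.0469,0],[0,0,0,0,0.0469,0],[0,0,0,0,0,0],[0,0,0,0,0,0]]
  claw: 0.4

```text
time_s: 3.4
ee_pos: [0.4521, -0.0568, 0.2932]
tcp_rot: [0.923, 0.046, 0.382, -0.019]
contact_force: [-0.1, 0.3, 1.0]
grip_width: 0.601
finger_force: 0.0
```

```bash
python3 - <<'E'
from h import *
s=sense();print(s["time_s"],s["joint_pos"],s["ee_pos"],R.from_quat(s["tcp_rot"]).as_matrix(),s["grip_width"])
i=camera_info("wrist");p,d=read_camera("wrist");np.savez("pics/w1.npz",p=p,d=d,T=i["cam_to_world"])
cv2.imwrite("pics/w1.png",cv2.resize(p[:,:,::-1],(800,600),interpolation=cv2.INTER_CUBIC))
E
```

```text
3.4 [ 0.3773 -0.4886 -0.1069  2.3997 -0.6044  0.5538 -0.7979] [ 0.4521 -0.0568  0.2932] [[ 0.704   0.0996  0.7032]
 [ 0.0705 -0.995   0.0703]
 [ 0.7067  0.0001 -0.7075]] 0.601339638891809
```

View pics/w1.png

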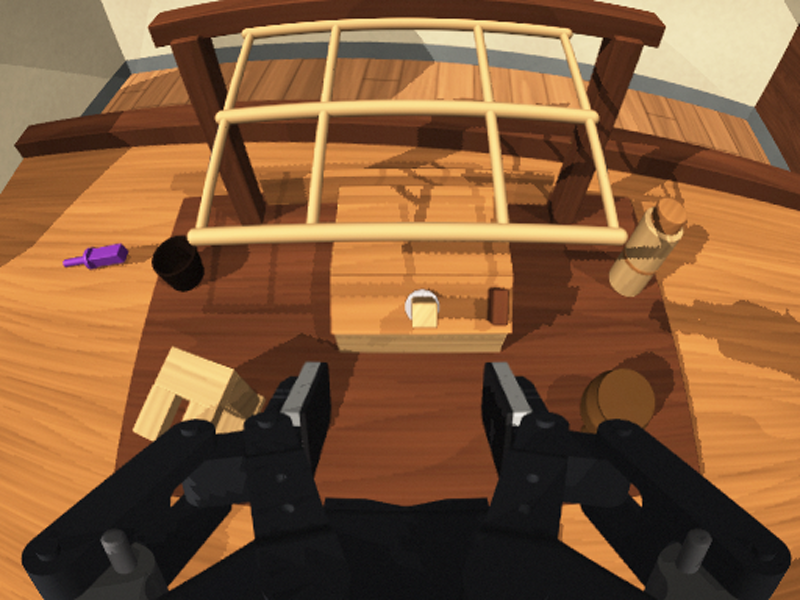

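The wrist picture shows the pale grip top at (424,315), collar (422,303), dark lid block at (498,306), rest notch near (178,408), flap edge rail from (195,236) to (622,236). Moving nearer for a second view.

Request:
send_rows:
  steps:
    - [[-0.006,0.003,0.018,0,0,0],[-0.006,0.003,0.018,0,0,0],[-0.006,0.003,0.018,0,0,0],[-0.006,0.003,0.018,0,0,0],[-0.006,0.003,0.018,0,0,0],[-0.006,0.001,0.014,0,0,0],[0,0,0,0,0,0],[0,0,0,0,0,0]]

```text
time_s: 4.25
ee_pos: [0.5019, -0.0697, 0.2068]
tcp_rot: [0.924, 0.046, 0.38, -0.018]
contact_force: [-0.6, -0.4, 1.2]
grip_width: 0.597
finger_force: 0.0
```

```bash
python3 - <<'E'
from h import *
s=sense();print(s["time_s"],s["joint_pos"],s["ee_pos"],s["contact_force"])
i=camera_info("wrist");p,d=read_camera("wrist");np.savez("pics/w2.npz",p=p,d=d,T=i["cam_to_world"])
w1=np.load("pics/w1.npz")
a=cv2.resize(p[150:260,190:350,::-1],(800,550),interpolation=cv2.INTER_CUBIC)
cv2.imwrite("pics/w2c.png",a)   # x5, origin (190,150)
b=cv2.resize(w1["p"][160:235,205:335,::-1],(520,300),interpolation=cv2.INTER_CUBIC) #x4
c=cv2.resize(w1["p"][215:290,80:180,::-1],(400,300),interpolation=cv2.INTER_CUBIC) #x4
e=cv2.resize(p[215:384,20:170,::-1],(270,300))
out=np.zeros((600,790,3),np.uint8);out[:300,:520]=b;out[300:,:400]=c;out[300:,410:680]=e
cv2.imwrite("pics/w1c.png",out)
E
```

```text
4.25 [ 0.757  -0.2427 -0.4593  2.4539 -1.205   0.3871 -0.1688] [ 0.5019 -0.0697  0.2068] [-0.5972 -0.3639  1.157 ]
```

View pics/w2c.png

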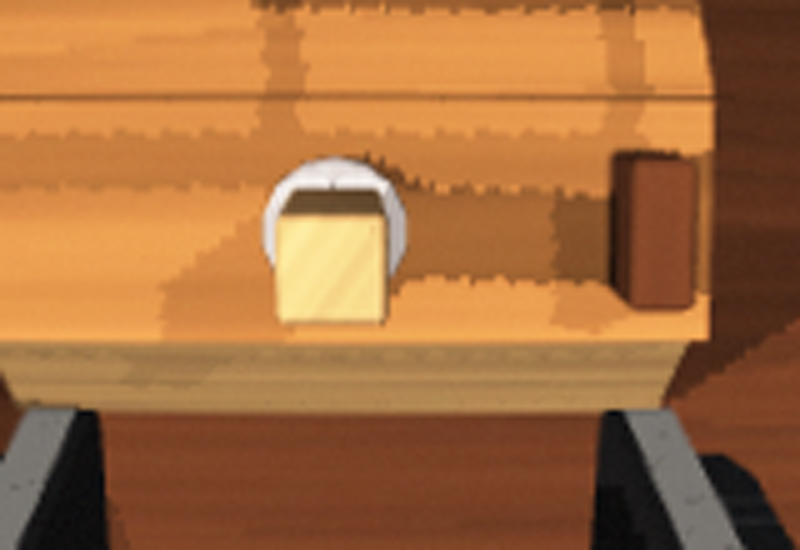

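View pics/w1c.png

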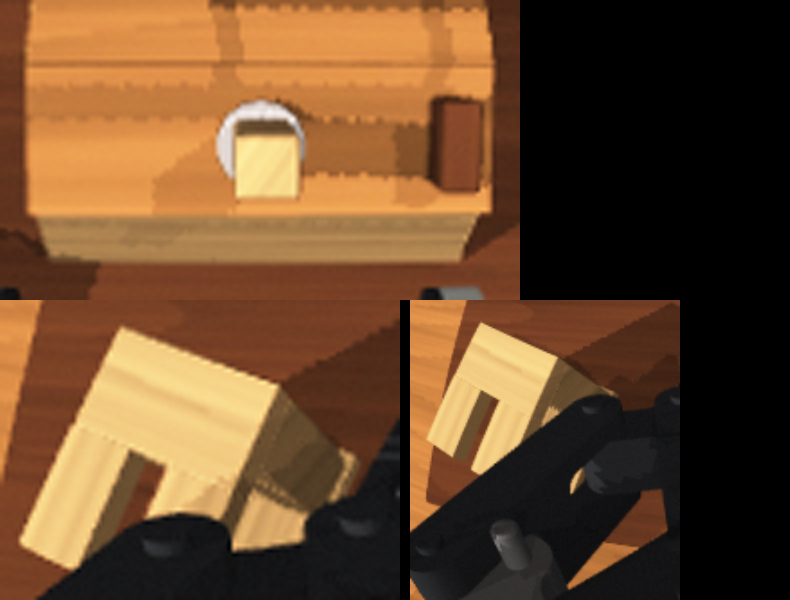

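```bash
cat > m.py <<'E'
from h import *
W=camera_info("wrist")["mtx"];S=camera_info("scene")
I={}
D={"s":np.load("pics/scene0.npz")["d"]}
for k in("w1","w2"):
    z=np.load(f"pics/{k}.npz");I[k]=dict(mtx=W,cam_to_world=z["T"]);D[k]=z["d"]
I["s"]=S
def nat(k,u,v):
    if k=="w2": f,o=(5,5),(190,150)
    if k=="w1": f,o=(4,4),(205,160)
    if k=="w1r": f,o=(4,4),(80,215);v-=300
    if k=="w2r": f,o=(1.8,300/169),(20,215);u-=410;v-=300
    if k=="s": f,o=(780/170,600/130),(205,155)
    return (u+.5)/f[0]-.5+o[0],(v+.5)/f[1]-.5+o[1]
P={"griptop":[("w1",267.5,166),("w2",331.5,267),("s",333,305)],
"block":[("w1",460.5,144),("w2",663,231),("s",425,447)],
"notchback":[("w1r",149,459.5),("w2r",490,395),("s",140,97)],
"backL":[("w1r",122,327),("w2r",481,322),("s",212,60)],
"backR":[("w1r",279,384),("w2r",558,358),("s",210,148)],
"frontL":[("w1r",20,542),("w2r",427,440),("s",67,57)],
"boxFL":[("w1",28,212)],"boxFR":[("w1",492,213)],
"rimL":[("w1",33,66)],"rimR":[("w1",489,67)]}
out={}
if __name__=="__main__":
  for n,l in P.items():
    rs=[];ds=[]
    for k,u,v in l:
        q=nat(k,u,v);kk=k[:2] if k!="s" else k;f=kk!="s"
        rs.append(ray(I[kk],*q,fish=f))
        z=D[kk][int(round(q[1])),int(round(q[0]))];ds.append(at_depth(I[kk],*q,z,fish=f))
    print(n,"depth",*ds)
    if len(rs)>1: print("   tri",*tri(rs),"w only",tri(rs[:2])[0])
E
python3 m.py
```

```text
griptop depth [ 0.543  -0.0614  0.1523] [ 0.5433 -0.0617  0.1518] [ 0.5428 -0.0651  0.1527]
   tri [ 0.5442 -0.0617  0.149 ] [np.float64(0.0004785019666416735), np.float64(0.0004115466221222635), np.float64(0.0008716924571907326)] w only [ 0.5462 -0.0614  0.1461]
block depth [ 0.575  -0.126   0.1203] [ 0.5742 -0.1263  0.1206] [ 0.5785 -0.136   0.1214]
   tri [ 0.5811 -0.1282  0.1092] [np.float64(0.00034195406189691197), np.float64(0.00040636839969255645), np.float64(7.14683378519897e-05)] w only [ 0.5509 -0.1186  0.1617]
notchback depth [0.4624 0.1406 0.1081] [0.4622 0.1378 0.1127] [0.4627 0.1485 0.1013]
   tri [0.4622 0.1395 0.1103] [np.float64(0.0003335173225471), np.float64(0.0003586641625713484), np.float64(5.597640413427413e-05)] w only [0.4623 0.1399 0.1097]
backL depth [0.5424 0.2239 0.0196] [0.5358 0.2464 0.0197] [0.5199 0.2572 0.0205]
   tri [0.5091 0.1674 0.1082] [np.float64(0.0002804882148504414), np.float64(0.0005267898094156097), np.float64(0.0003159237996987432)] w only [0.5078 0.1649 0.1116]
backR depth [0.4951 0.097  0.1123] [0.4943 0.0971 0.1108] [0.5027 0.128  0.0719]
   tri [0.4992 0.1043 0.0978] [np.float64(0.0010928618157107445), np.float64(0.0019007594585505518), np.float64(0.0008438405990440065)] w only [0.4946 0.0969 0.1119]
frontL depth [0.4233 0.1809 0.1127] [ 0.4216  0.2871 -0.0002] [ 0.4218  0.2955 -0.0003]
   tri [0.4224 0.1825 0.1094] [np.float64(0.001394197562145191), np.float64(0.00045764712684187624), np.float64(0.0016387313711437495)] w only [0.4228 0.1807 0.1124]
boxFL depth [0.5814 0.0386 0.0199]
boxFR depth [ 0.6003 -0.1577  0.02  ]
rimL depth [0.5971 0.0264 0.1112]
rimR depth [ 0.6138 -0.1385  0.1107]
```

Request:
send_rows:
  steps:
    - [[-0.005,-0.002,0.01,0,0,0],[-0.005,-0.002,0.01,0,0,0],[-0.003,0,0.01,0,0,0],[0,0,0.01,0,0,0],[0,0,0.01,0,0,0],[0,0,0.01,0,0,0],[0,0,0,0,0,0],[0,0,0,0,0,0]]

```text
time_s: 5.1
ee_pos: [0.5315, -0.0628, 0.174]
tcp_rot: [0.925, 0.05, 0.375, -0.021]
contact_force: [-0.8, -0.3, 0.6]
grip_width: 0.599
finger_force: 0.0
```

```bash
cat > go.py <<'E'
import sys
from h import *
s=sense();M=R.from_quat(s["tcp_rot"]).as_matrix()
print(s["time_s"],s["joint_pos"],s["ee_pos"],s["contact_force"],s["grip_width"],s["finger_force"]);print(M)
if len(sys.argv)>1:
    t=np.array([float(v) for v in sys.argv[1].split(",")])
    if len(sys.argv)>2: t=t+.019*M[:,2]
    print("tool delta",M.T@(t-s["ee_pos"]))
E
python3 go.py .5574,-.0602,.1315 g
```

```text
5.1 [ 0.383  -0.1081 -0.1932  2.4487 -1.3597  0.2283 -0.0139] [ 0.5315 -0.0628  0.174 ] [-0.7797 -0.3204  0.6344] 0.5991229221739619 0.0
[[ 0.7136  0.1083  0.6921]
 [ 0.0767 -0.9941  0.0765]
 [ 0.6963 -0.0015 -0.7177]]
tool delta [-0.0109  0.0003  0.0676]
```

Request:
send_rows:
  steps:
    - [[0,0,-0.005,0,-0.017,0],[0,0,-0.005,0,-0.017,0],[0,0,0,0,-0.016,0],[0,0,0,0,0,0],[0,0,0,0,0,0]]

```text
time_s: 5.6
ee_pos: [0.5251, -0.0649, 0.1801]
tcp_rot: [0.942, 0.049, 0.331, -0.019]
contact_force: [-0.7, 0.8, 0.5]
grip_width: 0.598
finger_force: 0.0
```

```bash
python3 go.py .5574,-.0602,.1315 g
cat > fk.py <<'E'
from h import *
from scipy.optimize import least_squares
import itertools
Q=np.array([[1.211,.3992,.045,1.5379,-.0187,1.2069,-.0507],[.3773,-.4886,-.1069,2.3997,-.6044,.5538,-.7979],[.757,-.2427,-.4593,2.4539,-1.205,.3871,-.1688],[.383,-.1081,-.1932,2.4487,-1.3597,.2283,-.0139]])
X=np.array([[.1674,-.6273,.192],[.4521,-.0568,.2932],[.5019,-.0697,.2068],[.5315,-.0628,.174]])
def fk(q,sg,p):
    s=np.array([sg[0],1,sg[1],1,sg[2],1,1])*q
    r=R.from_euler("z",s[0]);t=np.array([0,0,p[0]])
    r=r*R.from_euler("y",s[1])*R.from_euler("z",s[2]);t=t+r.apply([p[4],0,p[1]])
    r=r*R.from_euler("y",s[3]);t=t+r.apply([-p[4],0,0])
    r=r*R.from_euler("z",s[4]);t=t+r.apply([0,0,p[2]])
    r=r*R.from_euler("y",s[5]);t=t+r.apply([0,0,p[3]])
    return t,r
if __name__=="__main__":
  for sg in itertools.product([1,-1],repeat=3):
    f=lambda p:np.concatenate([fk(q,sg,p)[0]-x for q,x in zip(Q,X)])
    o=least_squares(f,[.3,.4,.4,.25,0.]);print(sg,o.cost,o.x)
E
python3 fk.py
```

```text
5.6 [ 0.5355 -0.1235 -0.3448  2.3755 -0.7894  0.313  -0.598 ] [ 0.5251 -0.0649  0.1801] [-0.7156  0.8454  0.5452] 0.5978713838930024 0.0
[[ 0.7761  0.1055  0.6217]
 [ 0.0805 -0.9944  0.0682]
 [ 0.6254 -0.0029 -0.7803]]
tool delta [-0.0049 -0.0011  0.0773]
(1, 1, 1) 0.10839424540731844 [ 1.2232 -0.5816 -0.2709  0.7666  0.0072]
(1, 1, -1) 0.10282917083636123 [ 0.3196 -1.6585 -0.7358 -0.6179  0.6619]
(1, -1, 1) 0.1280425458004571 [ 1.4723 -0.3504 -0.0104  0.9155 -0.2536]
(1, -1, -1) 0.14832752377946323 [ 0.1652 -1.9232 -0.6832 -1.1014  0.6973]
(-1, 1, 1) 0.0683678591315902 [-0.4767 -0.4358  0.1692 -0.9297  0.4873]
(-1, 1, -1) 0.03857983876157768 [ 0.6441  0.9419  0.7466  0.8271 -0.3354]
(-1, -1, 1) 0.004872861658753549 [-0.082   0.1576  0.3063 -0.1101  0.2335]
(-1, -1, -1) 0.0012712385948724365 [0.1682 0.4135 0.4343 0.2336 0.0629]
```

```bash
cat > fk.py <<'E'
from h import *
from scipy.optimize import least_squares
import itertools
Q=np.array([[1.211,.3992,.045,1.5379,-.0187,1.2069,-.0507],[.3773,-.4886,-.1069,2.3997,-.6044,.5538,-.7979],[.757,-.2427,-.4593,2.4539,-1.205,.3871,-.1688],[.383,-.1081,-.1932,2.4487,-1.3597,.2283,-.0139],[.5355,-.1235,-.3448,2.3755,-.7894,.313,-.598]])
X=np.array([[.1674,-.6273,.192],[.4521,-.0568,.2932],[.5019,-.0697,.2068],[.5315,-.0628,.174],[.5251,-.0649,.1801]])
RT=R.from_quat([[.9915,.1301,-.0002,-.001],[.923,.046,.382,-.019],[.924,.046,.38,-.018],[.925,.05,.375,-.021],[.942,.049,.331,-.019]])
def fk(q,sg,p):
    s=np.array([sg[0],1,sg[1],1,sg[2],1,sg[3]])*q
    r=R.from_euler("z",s[0]);t=np.array([0,0,p[0]])
    r=r*R.from_euler("y",s[1])*R.from_euler("z",s[2]);t=t+r.apply([p[4],0,p[1]])
    r=r*R.from_euler("y",s[3]);t=t+r.apply([p[5],0,0])
    r=r*R.from_euler("z",s[4]);t=t+r.apply([p[6],0,p[2]])
    r=r*R.from_euler("y",s[5]);t=t+r.apply([p[7],0,p[3]])
    return t,r*R.from_euler("z",s[6])
if __name__=="__main__":
  for sg in itertools.product([1,-1],repeat=4):
    D=[(fk(q,sg,np.zeros(8))[1].inv()*rt) for q,rt in zip(Q,RT)]
    c=max((D[0].inv()*d).magnitude() for d in D)
    if c<.3:
        f=lambda p:np.concatenate([fk(q,sg,p)[0]-x for q,x in zip(Q,X)]+[.01*p[4:]])
        o=least_squares(f,[.3,.4,.4,.25,0.,0,0,0]);print(sg,c,o.cost,o.x,D[0].as_rotvec());print(o.fun)
E
python3 fk.py
```

```text
(-1, -1, -1, -1) 0.0009401020835174805 0.0011921349673485106 [ 0.1728  0.4278  0.4249  0.2711  0.0134 -0.0864  0.0312 -0.0532] [0.0001 0.     1.5708]
[ 0.0403  0.0138 -0.0019  0.0015  0.008   0.0124  0.0021 -0.0054 -0.0071
 -0.0088  0.0022 -0.0083  0.0038  0.0083  0.0049  0.0001 -0.0009  0.0003
 -0.0005]
```

```bash
python3 - <<'E'
s=open("fk.py").read()
i=s.index("def fk");s=s[:i]+'''SG=(-1,-1,-1,-1)
OFF=R.from_euler("z",np.pi/2)
def fk(q,p):
    s=np.array([-1,1,-1,1,-1,1,-1])*q
    r=R.from_euler("z",s[0]);t=r.apply([p[4],p[8],p[0]])
    r=r*R.from_euler("y",s[1])*R.from_euler("z",s[2]);t=t+r.apply([p[5],p[9],p[1]])
    r=r*R.from_euler("y",s[3])*R.from_euler("z",s[4]);t=t+r.apply([p[6],p[10],p[2]])
    r=r*R.from_euler("y",s[5]);t=t+r.apply([p[7],p[11],p[3]])
    return t,r*R.from_euler("z",s[6])*OFF
def fit():
    f=lambda p:np.concatenate([fk(q,p)[0]-x for q,x in zip(Q,X)]+[.003*p[4:]])
    return least_squares(f,[.3,.4,.4,.25]+[0.]*8)
if __name__=="__main__":
    o=fit();print(o.x,o.cost);print(o.fun[:15])
'''
open("fk.py","w").write(s)
E
python3 fk.py
```

```text
[ 0.256   0.5231  0.477   0.376  -0.0001 -0.0001 -0.0001 -0.     -0.0119
 -0.0305 -0.0002 -0.0002] 6.497941624609708e-09
[ 0.  0.  0.  0.  0. -0. -0.  0.  0. -0. -0. -0. -0. -0. -0.]
```

```bash
cat > ik.py <<'E'
from fk import *
p=fit().x
lo=np.array([-2.82,-.49,-1.37,0,-1.36,.23,-2.94]);hi=np.array([2.82,2.23,1.46,2.46,4.5,2,2.94])
def rot(yaw,t):
    z=np.array([np.sin(t)*np.cos(yaw),np.sin(t)*np.sin(yaw),-np.cos(t)]);y=np.array([np.sin(yaw),-np.cos(yaw),0]);return R.from_matrix(np.c_[np.cross(y,z),y,z])
def ik(x,r,q0,lim=True,w=.01):
    def f(q):
        t,rr=fk(q,p);return np.concatenate([(t-x)*20,5*(r.inv()*rr).as_rotvec(),w*(q-q0)])
    o=least_squares(f,np.clip(q0,lo+1e-3,hi-1e-3),bounds=(lo,hi));t,rr=fk(o.x,p)
    return o.x,np.linalg.norm(t-x),(r.inv()*rr).magnitude()
E
python3 - <<'E'
from ik import *
rng=np.random.default_rng(0)
yaw=np.radians(5.8);a=np.array([-.5706,-.058,.8192])
G=np.array([.5574,-.0602,.1315])
for name,g in {"grasp":G,"out70":G+.07*a,"lid":np.array([.574,-.127,.118])}.items():
  for t in (30,35,38,41,45):
    r=rot(yaw,np.radians(t));x=g+.019*r.as_matrix()[:,2];best=None;bp=None
    for k in range(25):
        q0=np.array([.5,-.1,-.3,2.3,-.7,.35,-.6])+rng.normal(0,.6,7)*(k>0)
        q,e,er=ik(x,r,q0,w=.001)
        if e<1e-3 and er<.005:
            m=np.min(np.minimum(q-lo,hi-q))
            if best is None or m>best[0]: best=(m,q)
    print(name,t,best)
E
```

```text
grasp 30 (np.float64(0.07102703203495134), array([-0.2804,  0.0927,  0.3938,  2.2711, -0.4782,  0.301 , -0.9436]))
grasp 35 (np.float64(0.03686702445332926), array([-0.8146,  0.122 ,  0.9865,  2.3461, -1.1018,  0.2669, -0.3195]))
grasp 38 None
grasp 41 None
grasp 45 None
out70 30 (np.float64(0.2070713911628439), array([ 1.0973, -0.0826, -0.9245,  2.2529, -0.4439,  0.4657, -0.9614]))
out70 35 (np.float64(0.1431772004164018), array([ 1.2822, -0.14  , -1.051 ,  2.3168, -0.8027,  0.411 , -0.6022]))
out70 38 (np.float64(0.1040035327864719), array([ 1.2819, -0.1546, -1.033 ,  2.356 , -1.0102,  0.3832, -0.3929]))
out70 41 (np.float64(0.062294461472446994), array([ 1.056 , -0.1323, -0.8252,  2.3977, -1.1633,  0.3198, -0.2329]))
out70 45 None
lid 30 (np.float64(0.11404613279028178), array([-0.005 ,  0.1777,  0.2793,  2.21  , -0.7239,  0.344 , -0.5751]))
lid 35 (np.float64(0.0880004997551557), array([-0.1433,  0.1795,  0.4553,  2.2762, -1.1929,  0.318 , -0.1009]))
lid 38 (np.float64(1.6766428451664428e-05), array([ 0.345 ,  0.165 , -0.0628,  2.3013, -1.3547,  0.23  ,  0.093 ]))
lid 41 None
lid 45 None
```

The arm's joint ranges do not allow 45°, so I will come in along the pin axis (35°), gripping high on the pale grip.

Request:
send_rows:
  steps:
    - [[0,0,-0.005,0,-0.016,0],[0,0,-0.005,0,-0.015,0],[0,0,0,0,0,0],[0,0,0,0,0,0]]

```text
time_s: 6.0
ee_pos: [0.5187, -0.0652, 0.1872]
tcp_rot: [0.953, 0.05, 0.3, -0.018]
contact_force: [-0.8, -0.5, -0.1]
grip_width: 0.6
finger_force: 0.0
```

```bash
python3 go.py .5534,-.0606,.1372 g; python3 - <<'E'
from ik import *
s=sense();q=s["joint_pos"];x0=s["ee_pos"];r0=R.from_quat(s["tcp_rot"]);r=rot(np.radians(5.8),np.radians(35))
print("rot err rotvec deg (tool)",np.degrees((r0.inv()*r).as_rotvec()))
x1=np.array([.5534,-.0606,.1372])+.019*r.as_matrix()[:,2]+r.as_matrix()[:,0]*-.003
for k in range(1,11):
    q,e,er=ik(x0+(x1-x0)*k/10,r,q,w=.003)
    if k%3==1: print(k,q,e,er)
E
```

```text
6.0 [ 0.6083 -0.1347 -0.4175  2.3238 -0.5785  0.408  -0.8152] [ 0.5187 -0.0652  0.1872] [-0.8055 -0.4851 -0.0521] 0.6003585601622378 0.0
[[ 0.8153  0.106   0.5693]
 [ 0.0847 -0.9944  0.0639]
 [ 0.5728 -0.0039 -0.8197]]
tool delta [ 0.     -0.0007  0.0801]
rot err rotvec deg (tool) [-0.3463  0.0527  0.1085]
1 [ 0.6074 -0.117  -0.4316  2.3275 -0.5669  0.3779 -0.8334] 5.097372122405228e-09 5.2592595131464384e-08
4 [ 0.5967 -0.0553 -0.4492  2.3302 -0.5608  0.3078 -0.8395] 3.0394220568837756e-09 1.5217792044528265e-08
7 [ 0.5836  0.0082 -0.4626  2.3298 -0.5475  0.2394 -0.8509] 3.4897248739446364e-09 2.746466261196856e-08
10 [-0.725   0.0739  0.8763  2.3533 -0.9442  0.2352 -0.4652] 1.2826189052550497e-07 7.439955829543297e-07
```

```bash
python3 - <<'E'
from ik import *
s=sense();q00=s["joint_pos"];x0=s["ee_pos"]
top=np.array([.5431,-.0616,.152]);a=np.array([-.5706,-.058,.8192])
for t in (30,32,34,35):
  r=rot(np.radians(5.8),np.radians(t));M=r.as_matrix()
  x1=top-.013*a+.019*M[:,2]-.005*M[:,0]
  q=q00;print(t)
  for k in range(1,11):
    q,e,er=ik(x0+(x1-x0)*k/10,r,q,w=.003)
    if k in(8,10): print(k,q,e,er,fk(q,p)[0])
  # swivel scan about final pose
  res=[]
  for d in np.arange(-1.2,1.3,.1):
    q0=q.copy();q0[0]=d
    qq,e,er=ik(x1,r,q0,w=.02)
    qq,e,er=ik(x1,r,qq,w=.0005)
    if e<1e-3 and er<5e-3: res.append((qq[0],np.min(np.minimum(qq-lo,hi-qq))))
  print(np.round(res,2)[:,:2].T)
E
```

```text
30
8 [ 0.6135  0.0378 -0.517   2.2656 -0.2498  0.3387 -1.1534] 6.88050005985994e-09 7.198590948023688e-08 [ 0.5483 -0.0613  0.1354]
10 [ 0.5929  0.0752 -0.5107  2.2655 -0.2033  0.3014 -1.1979] 8.197834678820788e-09 8.955711475635938e-08 [ 0.5557 -0.0603  0.1224]
[[-0.23 -0.19 -0.14 -0.09 -0.05 -0.    0.04  0.09  0.14  0.18  0.23  0.28
   0.32  0.37  0.42  0.46  0.51  0.55  0.6   0.64  0.68  0.72  0.76  0.8
   0.84]
 [ 0.08  0.08  0.08  0.08  0.08  0.08  0.08  0.08  0.08  0.08  0.08  0.07
   0.07  0.07  0.07  0.07  0.07  0.07  0.07  0.07  0.07  0.07  0.07  0.07
   0.07]]
32
8 [ 0.6113  0.0289 -0.506   2.2926 -0.3434  0.2918 -1.0576] 6.795486733727003e-09 7.483263264586139e-08 [ 0.5488 -0.0612  0.1355]
10 [ 0.5913  0.0675 -0.5007  2.2922 -0.3009  0.2525 -1.0979] 8.526822957095896e-09 9.934115136173992e-08 [ 0.5563 -0.0603  0.1226]
[[-0.24 -0.19 -0.14 -0.1  -0.05 -0.01  0.04  0.09  0.14  0.18  0.23  0.28
   0.32  0.37  0.41  0.46  0.51  0.55  0.6   0.64  0.68  0.72  0.76  0.8
   0.84]
 [ 0.04  0.04  0.04  0.03  0.03  0.03  0.03  0.03  0.03  0.03  0.03  0.03
   0.03  0.03  0.03  0.02  0.
[... 509 characters left out ...]
  0.01  0.    0.    0.    0.    0.    0.
   0.    0.    0.    0.    0.    0.    0.    0.    0.    0.    0.    0.
   0.  ]]
35
8 [-0.0429  0.0031  0.1624  2.3469 -0.5867  0.23   -0.8149] 4.0302222657012214e-05 0.00041273911098377395 [ 0.5496 -0.0612  0.1358]
10 [-0.8654  0.06    1.0209  2.3606 -0.9071  0.2396 -0.4958] 1.9854298079936406e-07 9.422959271883939e-07 [ 0.5573 -0.0602  0.1229]
[[-0.98 -0.95 -0.91 -0.88 -0.84 -0.8  -0.76 -0.76 -0.76 -0.76 -0.76 -0.76
  -0.76 -0.76 -0.76 -0.76 -0.76 -0.76 -0.76 -0.76 -0.76 -0.76 -0.76 -0.76
  -0.76]
 [ 0.03  0.02  0.02  0.01  0.01  0.    0.    0.    0.    0.    0.    0.
   0.    0.    0.    0.    0.    0.    0.    0.    0.    0.    0.    0.
   0.  ]]
```

Request:
send_rows:
  steps:
    - [[0,0,0,0,-0.015,0],[0,0,0,0,-0.014,0],[0,0,0,0,0,0],[0,0,0,0,0,0]]

```text
time_s: 6.4
ee_pos: [0.5185, -0.0649, 0.1869]
tcp_rot: [0.961, 0.051, 0.27, -0.017]
contact_force: [0.5, -0.3, -0.4]
grip_width: 0.6
finger_force: 0.0
```

```bash
python3 - <<'E'
from ik import *
import m
I=m.I["w1"];d=m.D["w1"]
for u,v in((400,236),(460,235)):
    u*=.64
    for vv in np.arange(v*.64-5,v*.64+6): 
        q=at_depth(I,u,vv,d[int(round(vv)),int(round(u))],True)
        if q[2]>.2: print("rail",q)
s=sense();M=R.from_quat(s["tcp_rot"]).as_matrix()
top=np.array([.5431,-.0616,.152]);a=np.array([-.5706,-.058,.8192])
x1=top-.013*a+.019*M[:,2]-.005*M[:,0]
print(s["joint_pos"],s["ee_pos"],"target",x1,"delta",M.T@(x1-s["ee_pos"]));print(M)
E
```

```text
rail [ 0.5482 -0.0431  0.2495]
rail [ 0.5475 -0.0432  0.2488]
rail [ 0.5453 -0.0434  0.2501]
rail [ 0.5462 -0.0433  0.2474]
rail [ 0.5454 -0.0434  0.2469]
rail [ 0.5459 -0.0433  0.2447]
rail [ 0.5444 -0.0435  0.245 ]
rail [ 0.544  -0.0435  0.244 ]
rail [ 0.5444 -0.0434  0.2419]
rail [ 0.553  -0.0792  0.2493]
rail [ 0.5525 -0.0793  0.2484]
rail [ 0.5506 -0.0793  0.2493]
rail [ 0.5497 -0.0794  0.2489]
rail [ 0.5494 -0.0795  0.2477]
rail [ 0.5487 -0.0796  0.247 ]
rail [ 0.5484 -0.0797  0.2459]
rail [ 0.5474 -0.0798  0.2456]
rail [ 0.5481 -0.08    0.2432]
rail [ 0.548  -0.0801  0.2417]
[ 0.6478 -0.1153 -0.4721  2.2748 -0.4398  0.4749 -0.9585] [ 0.5185 -0.0649  0.1869] target [ 0.5561 -0.0602  0.1225] delta [-0.0012 -0.0004  0.0747]
[[ 0.8487  0.1065  0.5181]
 [ 0.0886 -0.9943  0.0592]
 [ 0.5214 -0.0044 -0.8533]]
```

Request:
send_rows:
  steps:
    - [[-0.001,0,0.009,0,0,0],[0,0,0.009,0,0,0],[0,0,0.009,0,0,0],[0,0,0.009,0,0,0],[0,0,0.009,0,0,0],[0,0,0.009,0,0,0],[0,0,0.008,0,0,0],[0,0,0.007,0,0,0],[0,0,0.006,0,0,0],[0,0,0,0,0,0],[0,0,0,0,0,0]]

```text
time_s: 7.5
ee_pos: [0.5572, -0.0607, 0.1231]
tcp_rot: [0.961, 0.051, 0.271, -0.016]
contact_force: [-0.1, 0.2, 0.5]
grip_width: 0.602
finger_force: 0.0
```

```bash
python3 go.py .5561,-.0602,.1225; python3 - <<'E'
from h import *
p,d=read_camera("wrist")
cv2.imwrite("pics/w3.png",cv2.resize(p[150:340,150:370,::-1],(660,570),interpolation=cv2.INTER_CUBIC))
E
```

```text
7.5 [ 0.6101  0.0726 -0.5161  2.2801 -0.2906  0.2716 -1.1008] [ 0.5572 -0.0607  0.1231] [-0.0877  0.1958  0.5468] 0.6017200090539274 0.0
[[ 0.8485  0.1065  0.5184]
 [ 0.0891 -0.9943  0.0585]
 [ 0.5217 -0.0035 -0.8531]]
tool delta [-0.0012 -0.0006 -0.    ]
```

View pics/w3.png

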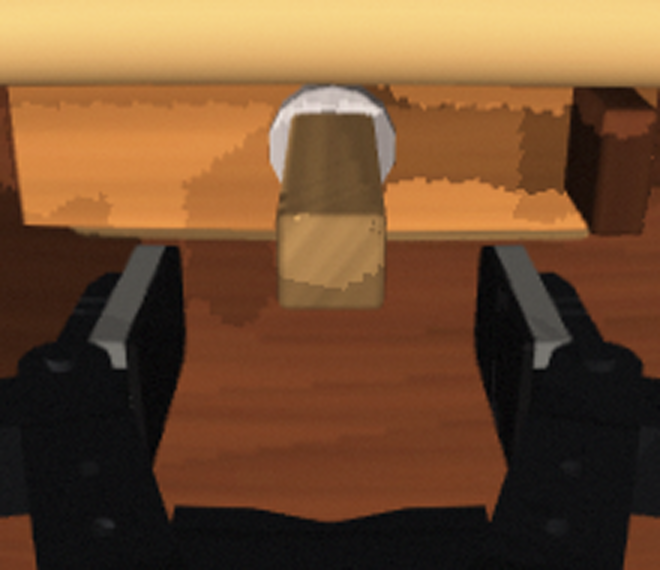

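Picture: grip (331,260) sits centred between the pads (182 and 478), and the rail is at the top, not touched. Closing.

Request:
send_rows:
  steps:
    - [[0,0,0,0,0,0],[0,0,0,0,0,0],[0,0,0,0,0,0],[0,0,0,0,0,0],[0,0,0,0,0,0],[0,0,0,0,0,0],[0,0,0,0,0,0],[0,0,0,0,0,0]]
  claw: 1.0

```text
time_s: 8.35
ee_pos: [0.5572, -0.0608, 0.1232]
tcp_rot: [0.961, 0.051, 0.271, -0.016]
contact_force: [-0.1, -0.5, -0.2]
grip_width: 0.002
finger_force: 0.0
```

```bash
python3 go.py; python3 - <<'E'
from h import *
s=sense();M=R.from_quat(s["tcp_rot"]).as_matrix();a=np.array([-.5706,-.058,.8192]);print("axis in tool",M.T@a, .07*(M.T@a))
E
```

```text
8.35 [ 0.6104  0.0725 -0.5163  2.2801 -0.2906  0.2716 -1.1009] [ 0.5572 -0.0608  0.1232] [-0.0965 -0.5427 -0.2064] 0.0023678077403159977 0.0
[[ 0.8484  0.1064  0.5185]
 [ 0.089  -0.9943  0.0584]
 [ 0.5218 -0.0034 -0.8531]]
axis in tool [-0.0618 -0.0058 -0.9981] [-0.0043 -0.0004 -0.0699]
```

```bash
python3 - <<'E'
from h import *
i=camera_info("wrist");p,d=read_camera("wrist");np.savez("pics/w4.npz",p=p,d=d,T=i["cam_to_world"])
s=sense();M=R.from_quat(s["tcp_rot"]).as_matrix()
print("cam in tool",M.T@(i["cam_to_world"][:3,3]-s["ee_pos"]), "axes",M.T@i["cam_to_world"][:3,:3])
print("tcp px",proj(i,s["ee_pos"],True),"grasp px",proj(i,s["ee_pos"]-.019*M[:,2],True))
top=np.array([.5431,-.0616,.152]);print("top px",proj(i,top,True), "top in tool",M.T@(top-s["ee_pos"]))
cv2.imwrite("pics/w4.png",cv2.resize(p[150:340,150:370,::-1],(660,570),interpolation=cv2.INTER_CUBIC))
E
```

```text
cam in tool [ 0.069  -0.0004 -0.1804] axes [[ 0.0004  0.9633  0.2684]
 [ 1.     -0.0007  0.001 ]
 [ 0.0012  0.2684 -0.9633]]
tcp px [260.453  221.7243] grasp px [260.5073 233.2248]
top px [259.0931 237.3815] top in tool [ 0.0031 -0.0008 -0.032 ]
```

View pics/w4.png

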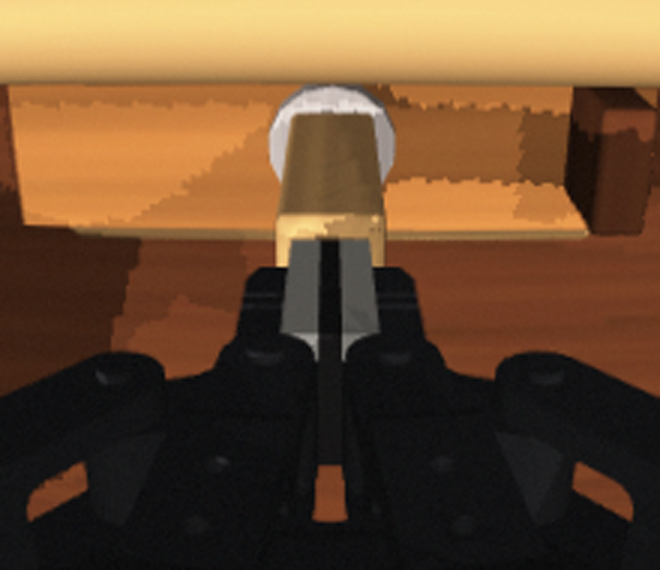

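```bash
python3 - <<'E'
from h import *
z=np.load("pics/w4.npz");i=dict(mtx=camera_info("wrist")["mtx"],cam_to_world=z["T"]);d=z["d"]
s=sense();M=R.from_quat(s["tcp_rot"]).as_matrix()
for u in(304,360,330):
  for v in(160,200,222,230,235,244,255,270,290,310,325,345):
    uu,vv=(u+.5)/3-.5+150,(v+.5)/3-.5+150
    q=at_depth(i,uu,vv,d[int(round(vv)),int(round(uu))],True);print(u,v,"tool",M.T@(q-s["ee_pos"]),"world",q)
E
```

```text
304 160 tool [ 0.0146 -0.0058 -0.006 ] world [ 0.5658 -0.054   0.1359]
304 200 tool [ 0.013  -0.0053 -0.0256] world [ 0.5543 -0.0559  0.1518]
304 222 tool [ 0.0109 -0.0051 -0.0313] world [ 0.5496 -0.0565  0.1556]
304 230 tool [ 0.0095 -0.0051 -0.0319] world [ 0.5482 -0.0567  0.1553]
304 235 tool [ 0.0088 -0.0051 -0.0326] world [ 0.5472 -0.0568  0.1556]
304 244 tool [ 0.0121 -0.0048 -0.0446] world [ 0.5438 -0.0576  0.1675]
304 255 tool [ 0.0124 -0.0046 -0.0498] world [ 0.5414 -0.058   0.1721]
304 270 tool [ 0.0121 -0.0045 -0.055 ] world [ 0.5385 -0.0585  0.1764]
304 290 tool [ 0.0112 -0.0043 -0.0602] world [ 0.535  -0.059   0.1804]
304 310 tool [ 0.0118 -0.0041 -0.068 ] world [ 0.5315 -0.0596  0.1873]
304 325 tool [ 0.0122 -0.004  -0.0733] world [ 0.5291 -0.0601  0.1921]
304 345 tool [ 0.0129 -0.0038 -0.0801] world [ 0.5262 -0.0606  0.1982]
360 160 tool [ 0.0146  0.0056 -0.006 ] world [ 0.567  -0.0655  0.1358]
360 200 tool [ 0.0129  0.005  -0.0253] world [ 0.5555 -0.0662  0.1514]
360 222 tool [ 0.0116  0.0048 -0.0332] world [ 0.5503 -0.0665  0.1575]
360 230 tool [ 0.0095  0.0049 -0.03
[... 755 characters left out ...]
ool [ 0.0113 -0.0005 -0.0324] world [ 0.5499 -0.0612  0.1566]
330 230 tool [ 0.01   -0.0005 -0.033 ] world [ 0.5485 -0.0614  0.1565]
330 235 tool [ 0.0084 -0.0005 -0.0316] world [ 0.5479 -0.0614  0.1545]
330 244 tool [ 0.0118 -0.0005 -0.0438] world [ 0.5444 -0.0618  0.1667]
330 255 tool [ 0.0126 -0.0005 -0.0502] world [ 0.5418 -0.0621  0.1725]
330 270 tool [ 0.0117 -0.0005 -0.054 ] world [ 0.539  -0.0624  0.1753]
330 290 tool [ 0.0115 -0.0005 -0.0609] world [ 0.5353 -0.0629  0.1811]
330 310 tool [ 0.0121 -0.0005 -0.0686] world [ 0.5318 -0.0633  0.188 ]
330 325 tool [ 0.012  -0.0005 -0.0728] world [ 0.5295 -0.0635  0.1914]
330 345 tool [ 0.0102 -0.0005 -0.0752] world [ 0.5268 -0.0638  0.1927]
```

```bash
python3 - <<'E'
from h import *
z=np.load("pics/w4.npz");i=dict(mtx=camera_info("wrist")["mtx"],cam_to_world=z["T"]);d=z["d"]
s=sense();M=R.from_quat(s["tcp_rot"]).as_matrix()
for u,v in((330,540),(330,560),(200,500),(265,345),(265,275),(400,275),(110,375)):
    uu,vv=(u+.5)/3-.5+150,(v+.5)/3-.5+150
    print(u,v,M.T@(at_depth(i,uu,vv,d[int(round(vv)),int(round(uu))],True)-s["ee_pos"]))
for n in("scene","top"):
    p,d=read_camera(n);i=camera_info(n);v,u=np.mgrid[0:384,0:512];T=i["cam_to_world"];K=i["mtx"]
    P=np.stack([(u-K[0,2])/K[0,0]*d,-(v-K[1,2])/K[1,1]*d,-d],-1)@T[:3,:3].T+T[:3,3]
    Q=(P-s["ee_pos"])@M
    m=(abs(Q[...,0])<.04)&(abs(Q[...,1])<.06)&(Q[...,2]<.01)&(Q[...,2]>-.2)&(P[...,2]>.05)&(d>0)
    dark=p.max(-1)<110
    h=np.histogram(Q[m][:,2],bins=np.arange(-.2,.011,.01));hd=np.histogram(Q[m&dark][:,2],bins=np.arange(-.2,.011,.01))
    print(n,*zip(np.round(h[1],2),h[0],hd[0]))
    c=proj(i,s["ee_pos"]);print(c)
    x,y=int(c[0]),int(c[1]);cv2.imwrite(f"pics/t_{n}.png",cv2.resize(p[max(0,y-60):y+50,x-70:x+70,::-1],(700,550),interpolation=cv2.INTER_CUBIC))
E
```

```text
330 540 [ 0.0119 -0.0004 -0.1163]
330 560 [ 0.0116 -0.0004 -0.1189]
200 500 [ 0.017  -0.0121 -0.117 ]
265 345 [ 0.0142 -0.0086 -0.0825]
265 275 [ 0.0079 -0.0111 -0.0478]
400 275 [ 0.008   0.0109 -0.0479]
110 375 [ 0.0142 -0.0265 -0.0909]
scene (np.float64(-0.2), np.int64(123), np.int64(121)) (np.float64(-0.19), np.int64(118), np.int64(118)) (np.float64(-0.18), np.int64(120), np.int64(120)) (np.float64(-0.17), np.int64(50), np.int64(50)) (np.float64(-0.16), np.int64(42), np.int64(42)) (np.float64(-0.15), np.int64(80), np.int64(80)) (np.float64(-0.14), np.int64(83), np.int64(83)) (np.float64(-0.13), np.int64(61), np.int64(61)) (np.float64(-0.12), np.int64(37), np.int64(37)) (np.float64(-0.11), np.int64(44), np.int64(44)) (np.float64(-0.1), np.int64(34), np.int64(34)) (np.float64(-0.09), np.int64(31), np.int64(31)) (np.float64(-0.08), np.int64(4), np.int64(4)) (np.float64(-0.07), np.int64(15), np.int64(15)) (np.float64(-0.06), np.int64(28), np.int64(27)) (np.float64(-0.05), np.int64(19), np.int64(12)) (np.float64(-0.04), np.int64(29), np.int64(3)) (np.float64(-0.03), np.int64(33), np.in
[... 482 characters left out ...]
64(97), np.int64(84)) (np.float64(-0.13), np.int64(73), np.int64(71)) (np.float64(-0.12), np.int64(58), np.int64(58)) (np.float64(-0.11), np.int64(44), np.int64(44)) (np.float64(-0.1), np.int64(68), np.int64(68)) (np.float64(-0.09), np.int64(24), np.int64(24)) (np.float64(-0.08), np.int64(17), np.int64(17)) (np.float64(-0.07), np.int64(11), np.int64(11)) (np.float64(-0.06), np.int64(17), np.int64(17)) (np.float64(-0.05), np.int64(8), np.int64(3)) (np.float64(-0.04), np.int64(16), np.int64(1)) (np.float64(-0.03), np.int64(17), np.int64(0)) (np.float64(-0.02), np.int64(9), np.int64(0)) (np.float64(-0.01), np.int64(4), np.int64(0)) (np.float64(0.0), np.int64(2), np.int64(0))
[286.8908 177.9157]
```

```bash
python3 - <<'E'
from ik import *
s=sense();M=R.from_quat(s["tcp_rot"]).as_matrix()
p0,d=read_camera("top");i=camera_info("top");v,u=np.mgrid[0:384,0:512];T=i["cam_to_world"];K=i["mtx"]
P=np.stack([(u-K[0,2])/K[0,0]*d,-(v-K[1,2])/K[1,1]*d,-d],-1)@T[:3,:3].T+T[:3,3]
Q=(P-s["ee_pos"])@M
for a,b in((-.32,-.28),(-.28,-.24),(-.24,-.2),(-.2,-.18),(-.18,-.16),(-.16,-.14),(-.14,-.12)):
    m=(abs(Q[...,1])<.08)&(Q[...,2]<b)&(Q[...,2]>a)&(d>0)&(p0.max(-1)<130)&(Q[...,0]<.14)
    print(a,b,"x pct",np.percentile(Q[m][:,0],[50,90,100]) if m.any() else None)
top=np.array([.5431,-.0616,.152]);a=np.array([-.5706,-.058,.8192])
rng=np.random.default_rng(1)
for t in (22,24,26,28,30):
  r=rot(np.radians(5.8),np.radians(t));M=r.as_matrix()
  for nm,x1 in(("grasp",top-.010*a+.062*M[:,2]-.006*M[:,0]),("lid",np.array([.574,-.127,.118])+.062*M[:,2])):
   best=(-1,None)
   for k in range(12):
    q0=s["joint_pos"]+rng.normal(0,.5,7)*(k>0)
    q,e,er=ik(x1,r,q0,w=.002)
    if e<1e-3 and er<5e-3: best=max(best,(np.min(np.minimum(q-lo,hi-q)),tuple(q.round(3))))
    if k==0: print(t,nm,"near",q,e,er)
   print("   best",best)
E
```

```text
-0.32 -0.28 x pct [0.0304 0.0355 0.0447]
-0.28 -0.24 x pct [0.0265 0.0344 0.0376]
-0.24 -0.2 x pct [0.0228 0.0355 0.0379]
-0.2 -0.18 x pct [0.0036 0.0363 0.0379]
-0.18 -0.16 x pct [-0.4654  0.0354  0.0379]
-0.16 -0.14 x pct [-0.0052  0.0106  0.0201]
-0.14 -0.12 x pct [0.0041 0.0126 0.0199]
22 grasp near [ 0.4006  0.1935 -0.3616  2.1695  0.0213  0.4112 -1.4292] 2.8701270535941178e-08 3.9457630240493856e-07
   best (np.float64(0.21027147160462226), (np.float64(0.806), np.float64(0.252), np.float64(-0.819), np.float64(2.161), np.float64(0.311), np.float64(0.44), np.float64(-1.689)))
22 lid near [ 0.4731  0.3016 -0.3093  2.0916 -0.0486  0.3938 -1.2343] 1.751828355328392e-08 2.3402207709791107e-07
   best (np.float64(0.25429380767300513), (np.float64(1.013), np.float64(0.438), np.float64(-0.97), np.float64(2.079), np.float64(0.585), np.float64(0.484), np.float64(-1.79)))
24 grasp near [ 0.4072  0.1848 -0.3623  2.1936 -0.0054  0.3612 -1.4006] 2.9976999441421666e-08 4.0982254959674105e-07
   best (np.float64(0.15973004215701112), (np.float64(0.829), np.float64(0.245), np.float64(-0.835), np
[... 1436 characters left out ...]
oat64(0.274), np.float64(0.099), np.float64(2.17), np.float64(-0.668), np.float64(0.291), np.float64(-0.638)))
30 grasp near [ 0.8634  0.2235 -0.8454  2.2553  0.3534  0.23   -1.7186] 4.480183951291512e-07 4.571503022124127e-06
   best (np.float64(4.704852218095912e-07), (np.float64(0.863), np.float64(0.224), np.float64(-0.845), np.float64(2.255), np.float64(0.353), np.float64(0.23), np.float64(-1.719)))
30 lid near [ 0.326   0.2702 -0.1058  2.188  -0.6354  0.23   -0.6503] 2.948129598113834e-07 3.0117606614142737e-06
   best (np.float64(1.4733267841848807e-07), (np.float64(0.94), np.float64(0.36), np.float64(-0.816), np.float64(2.174), np.float64(0.447), np.float64(0.23), np.float64(-1.656)))
```

The reported TCP lies 43 mm ahead of the real fingertips: all three cameras agree, and the fingers closed 11 mm short of the pin. I will correct for that and use 27° tilt, which the joints allow.

Request:
send_rows:
  steps:
    - [[0,0,-0.005,0,-0.012,0],[0,0,-0.005,0,-0.012,0],[0,0,-0.005,0,-0.012,0],[0,0,0,0,0,0],[0,0,0,0,0,0]]
  claw: 0.4

```text
time_s: 9.05
ee_pos: [0.5497, -0.0615, 0.1361]
tcp_rot: [0.971, 0.051, 0.234, -0.014]
contact_force: [-0.8, 0.6, -0.5]
grip_width: 0.601
finger_force: 0.0
```

```bash
cat > tg.py <<'E'
import sys
from ik import *
# target real grasp point -> reported TCP delta in tool axes; args: x,y,z [shift along tool x]
def rep(g,M,sh=0): return np.asarray(g)+.062*M[:,2]+sh*M[:,0]
def report(g,sh=0):
    s=sense();M=R.from_quat(s["tcp_rot"]).as_matrix()
    print("t",s["time_s"],"q",s["joint_pos"],"ee",s["ee_pos"],"F",s["contact_force"],"grip",s["grip_width"],s["finger_force"])
    print("tilt,yaw",np.degrees([np.arccos(-M[2,2]),np.arctan2(-M[0,1],-M[1,1])*-1]),"real grasp",s["ee_pos"]-.062*M[:,2])
    if g is not None: print("delta",M.T@(rep(g,M,sh)-s["ee_pos"]))
    return M
top=np.array([.5431,-.0616,.152]);a=np.array([-.5706,-.058,.8192])
E
python3 -c "
from tg import *
print(report(top-.010*a,-.005))"
```

```text
t 9.05 q [ 0.5737  0.0554 -0.4854  2.221  -0.1724  0.4125 -1.2278] ee [ 0.5497 -0.0615  0.1361] F [-0.7766  0.5604 -0.4668] grip 0.6010405429586112 0.0
tilt,yaw [27.1514  6.1194] real grasp [ 0.5216 -0.0648  0.1912]
delta [-0.0022 -0.0006  0.0547]
[[ 0.8849  0.1066  0.4534]
 [ 0.0933 -0.9943  0.0517]
 [ 0.4563 -0.0034 -0.8898]]
```

Request:
send_rows:
  steps:
    - [[-0.002,-0.0005,0.009,0,0,0],[0,0,0.009,0,0,0],[0,0,0.009,0,0,0],[0,0,0.009,0,0,0],[0,0,0.009,0,0,0],[0,0,0.006,0,0,0],[0,0,0.004,0,0,0],[0,0,0,0,0,0],[0,0,0,0,0,0]]

```text
time_s: 9.95
ee_pos: [0.5729, -0.0584, 0.0864]
tcp_rot: [0.971, 0.051, 0.234, -0.014]
contact_force: [-0.3, 0.1, -0.0]
grip_width: 0.599
finger_force: 0.0
```

```bash
python3 -c "
from tg import *
report(top-.010*a,-.005)"
```

```text
t 9.95 q [ 0.4955  0.1816 -0.4444  2.2248 -0.0288  0.2863 -1.3633] ee [ 0.5729 -0.0584  0.0864] F [-0.2847  0.084  -0.0422] grip 0.5987960182603852 0.0
tilt,yaw [27.1418  6.115 ] real grasp [ 0.5448 -0.0616  0.1416]
delta [-0.0004 -0.0002 -0.0001]
```

Request:
send_rows:
  steps:
    - [[0,0,0,0,0,0],[0,0,0,0,0,0],[0,0,0,0,0,0],[0,0,0,0,0,0],[0,0,0,0,0,0],[0,0,0,0,0,0],[0,0,0,0,0,0],[0,0,0,0,0,0]]
  claw: 1.0

```text
time_s: 10.75
ee_pos: [0.5729, -0.0587, 0.0868]
tcp_rot: [0.971, 0.051, 0.234, -0.014]
contact_force: [-4.2, -0.8, 5.9]
grip_width: 0.223
finger_force: 58.8
```

```bash
python3 -c "
from tg import *
M=report(None);print(.075*(M.T@a))"
```

```text
t 10.75 q [ 0.4958  0.181  -0.4445  2.2247 -0.0287  0.2866 -1.3633] ee [ 0.5729 -0.0587  0.0868] F [-4.1703 -0.7879  5.9188] grip 0.22280688807366134 58.79109442234039
tilt,yaw [27.1606  6.0992] real grasp [ 0.5448 -0.0618  0.1419]
[-0.0102 -0.0004 -0.0743]
```

Gripped (19 mm, 59 N). Drawing the pin out along the bore axis.

Request:
send_rows:
  steps:
    - [[-0.0004,0,-0.003,0,0,0],[-0.0007,0,-0.005,0,0,0],[-0.0008,0,-0.006,0,0,0],[-0.0008,0,-0.006,0,0,0],[-0.0008,0,-0.006,0,0,0],[-0.0008,0,-0.006,0,0,0],[-0.0008,0,-0.006,0,0,0],[-0.0008,0,-0.006,0,0,0],[-0.0008,0,-0.006,0,0,0],[-0.0008,0,-0.006,0,0,0],[-0.001,0,-0.007,0,0,0],[-0.001,0,-0.007,0,0,0]]

```text
time_s: 11.95
ee_pos: [0.5314, -0.0629, 0.144]
tcp_rot: [0.971, 0.051, 0.233, -0.014]
contact_force: [0.3, -0.0, -0.5]
grip_width: 0.224
finger_force: 58.6
```

Request:
send_rows:
  steps:
    - [[-0.001,0,-0.007,0,0,0],[0,0,-0.005,0,0,0],[0,0,0,0,0,0],[0,0,0,0,0,0]]

```text
time_s: 12.35
ee_pos: [0.5263, -0.0637, 0.1546]
tcp_rot: [0.971, 0.051, 0.234, -0.014]
contact_force: [0.9, -0.0, -1.0]
grip_width: 0.222
finger_force: 58.6
```

```bash
python3 -c "
from tg import *
M=report(None)
p,d=read_camera('wrist')
cv2.imwrite('pics/w5.png',cv2.resize(p[:,:,::-1],(800,600),interpolation=cv2.INTER_CUBIC))"
```

```text
t 12.35 q [ 0.6148 -0.0204 -0.4928  2.2425 -0.2574  0.4675 -1.1415] ee [ 0.5263 -0.0637  0.1546] F [ 0.9039 -0.0377 -1.0418] grip 0.22218485876110344 58.59261989593506
tilt,yaw [27.1369  6.1084] real grasp [ 0.4982 -0.0669  0.2098]
```

View pics/w5.png

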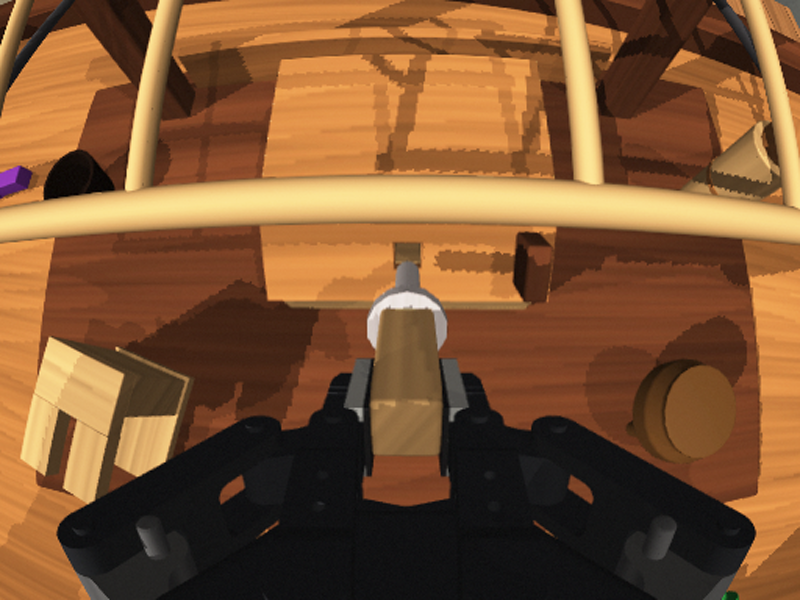

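The pin is out: steel shaft tip at (407,268), empty bore at (407,252), block at (533,268), lid shut. The rest with its notch is fully in view at the left (80,420). Now I refine the rest from the depth clouds.

```bash
cat > rest.py <<'E'
from tg import *
def cloud(n,p=None,d=None,T=None):
    i=camera_info(n)
    if d is None: p,d=read_camera(n)
    T=i["cam_to_world"] if T is None else T;K=i["mtx"]
    v,u=np.mgrid[0:384,0:512];x=(u-K[0,2])/K[0,0];y=(v-K[1,2])/K[1,1]
    if n=="wrist":
        r=np.hypot(x,y)+1e-9;k=np.tan(r)/r;x=x*k;y=y*k
    return np.stack([x*d,-y*d,-d],-1)@T[:3,:3].T+T[:3,3],p,d
if __name__=="__main__":
    S={}
    z=np.load("pics/top0.npz");S["top"]=cloud("top",z["p"],z["d"])
    z=np.load("pics/scene0.npz");S["scene"]=cloud("scene",z["p"],z["d"])
    z=np.load("pics/w1.npz");S["w1"]=cloud("wrist",z["p"],z["d"],z["T"])
    i=camera_info("wrist");p,d=read_camera("wrist");np.savez("pics/w5.npz",p=p,d=d,T=i["cam_to_world"])
    S["w5"]=cloud("wrist",p,d,i["cam_to_world"])
    for n,(P,c,d) in S.items():
        m=(d>0)&(abs(P[...,2]-.112)<.006)&(np.hypot(P[...,0]-.458,P[...,1]-.138)<.075)
        q=P[m];rc=cv2.minAreaRect((q[:,:2]*1000).astype(np.float32));print(n,len(q),"zmed",np.median(q[:,2]),rc)
        th=np.radians(-10.5);e=np.array([np.cos(th),np.sin(th)]);f=np.array([-e[1],e[0]])
        X=(q[:,:2]-[.458,.138])@e;Y=(q[:,:2]-[.458,.138])@f
        # notch: gap in Y for slices in X
        for a0 in(-.040,-.03,-.02,-.01):
            y=np.sort(Y[(X>a0)&(X<a0+.01)]);
            if len(y)>5:
                y=y[(y>-.03)&(y<.03)];g=np.diff(y);k=g.argmax();print("  X",a0,"gap",y[k],y[k+1])
        xx=np.sort(X[(abs(Y)<.005)]);print("  back edge X:",xx[:4],"X range",np.percentile(X,[1,99]),"Y range",np.percentile(Y,[1,99]))
E
python3 rest.py
```

```text
top 659 zmed 0.11202827065298893 ((457.5780029296875, 136.72674560546875), (69.99076080322266, 86.94681549072266), 79.00253295898438)
  X -0.04 gap -0.009643320561668143 0.007207397456826164
  X -0.03 gap -0.010418023920653326 0.007561052766906857
  X -0.02 gap -0.009317252666959243 0.007169992455138001
  X -0.01 gap -0.009521666365344664 0.0070227461769009885
  back edge X: [0.0043 0.0046 0.0052 0.0071] X range [-0.0426  0.0426] Y range [-0.0359  0.0333]
scene 570 zmed 0.11137557514297974 ((459.0158386230469, 137.31109619140625), (73.69800567626953, 87.64361572265625), 78.62954711914062)
  X -0.04 gap -0.008766292276858054 0.006864302945360989
  X -0.03 gap -0.00932396191597796 0.006408112862879912
  X -0.02 gap -0.008557433316804607 0.0053004751883475535
  X -0.01 gap -0.008297866331579326 0.00661793870292333
  back edge X: [0.0062 0.0065 0.0067 0.0091] X range [-0.0418  0.0443] Y range [-0.0366  0.0349]
w1 2034 zmed 0.11208700460927049 ((458.9072265625, 139.58642578125), (72.35455322265625, 87.12649536132812), 79.21783447265625)
  X -0.04 gap 0.020820637121124898 0.021729371523575614
  X -0.03 gap 0.024337721127938326 0.02520909191548457
  X -0.02 gap -0.006878685189310598 0.009176983994541926
  X -0.01 gap -0.006280212633035662 0.008911291806029235
  back edge X: [0.0045 0.0046 0.0046 0.0047] X range [-0.0409  0.0431] Y range [-0.0339  0.0359]
w5 4345 zmed 0.11195464888716955 ((458.9635009765625, 138.8962860107422), (72.1258544921875, 87.90106964111328), 79.56497192382812)
  X -0.04 gap -0.006631442058805337 0.007389138211867184
  X -0.03 gap -0.007152452921341457 0.008977944301888115
  X -0.02 gap -0.006056226266013044 0.008302152446223513
  X -0.01 gap -0.0066439830682796346 0.008760901651293779
  back edge X: [0.0051 0.0051 0.0052 0.0053] X range [-0.0416  0.0441] Y range [-0.0341  0.0352]
```

Request:
send_rows:
  steps:
    - [[-0.005,-0.01,-0.012,0,0,0],[-0.005,-0.02,-0.009,0,0,0],[-0.005,-0.025,-0.008,0,0,0],[-0.005,-0.025,-0.008,0,0,0],[-0.005,-0.025,-0.008,0,0,0],[-0.004,-0.025,-0.008,0,0,0],[-0.004,-0.025,-0.008,0,0,0],[-0.004,-0.025,-0.008,0,0,0],[0,-0.022,0,0,0,0],[0,0,0,0,0,0],[0,0,0,0,0,0]]

```text
time_s: 13.55
ee_pos: [0.4407, 0.1301, 0.1995]
tcp_rot: [0.971, 0.052, 0.234, -0.014]
contact_force: [0.2, -1.0, -0.7]
grip_width: 0.225
finger_force: 58.8
```

Request:
send_rows:
  steps:
    - [[0,0,0,0,-0.042,0],[0,0,0,0,-0.042,0],[0,0,0,0,-0.042,0],[0,0,0,0,-0.042,0],[0,0,0,0,-0.042,0],[0,0,0,0,-0.042,0],[0,0,0,0,-0.04,0],[0,0,0,0,0,0],[0,0,0,0,0,0],[0,0,0,0,0,0]]

```text
time_s: 14.55
ee_pos: [0.4401, 0.1297, 0.1995]
tcp_rot: [0.996, 0.053, -0.069, 0.003]
contact_force: [0.1, 0.5, -1.5]
grip_width: 0.224
finger_force: 59.1
```

```bash
cat > hold.py <<'E'
from rest import *
# pin in tool from the grasp geometry
M0=rot(np.radians(6.1),np.radians(27.15)).as_matrix();e0=np.array([.5729,-.0587,.0868])
O0=top-.07*a; ot=M0.T@(O0-e0); at=M0.T@a
E
python3 - <<'E'
from hold import *
M=report(None);s=sense();e=s["ee_pos"]
print("O",e+M@ot,"axis",M@at,"ot",ot)
i=camera_info("wrist");p,d=read_camera("wrist");np.savez("pics/w6.npz",p=p,d=d,T=i["cam_to_world"])
T=i["cam_to_world"];im=cv2.resize(p[:,:,::-1],(800,600),interpolation=cv2.INTER_CUBIC)
for z in(-.06,0,.008,.07): print(z,proj(i,e+M@(ot+z*at),True)/.64)
P,c,d=cloud("scene")
Q=(P-e)@M; np.savez("pics/s6.npz",P=P,c=c,Q=Q); print("scene px O",proj(camera_info("scene"),e+M@ot))
x,y=proj(camera_info("scene"),e+M@ot).astype(int)
cv2.imwrite("pics/w6.png",np.hstack([im[150:600,150:550],cv2.resize(c[y-60:y+52,x-50:x+50,::-1],(400,450),interpolation=cv2.INTER_CUBIC)])); print(x,y)
E
```

```text
t 14.55 q [ 0.5664  0.2687 -1.0729  1.8418  0.1867  1.3024 -2.0317] ee [0.4401 0.1297 0.1995] F [ 0.0996  0.5213 -1.4621] grip 0.22397405529022202 59.11181688308716
tilt,yaw [7.8914 6.1082] real grasp [0.4486 0.1305 0.2609]
O [0.4529 0.1312 0.2001] axis [0.0007 0.0007 1.    ] ot [ 0.0127 -0.0001 -0.0023]
-0.06 [406.7415 269.6638]
0 [406.5268 318.9627]
0.008 [406.4875 327.8104]
0.07 [406.0181 429.2274]
scene px O [230.4637 153.7691]
230 153
```

View pics/w6.png

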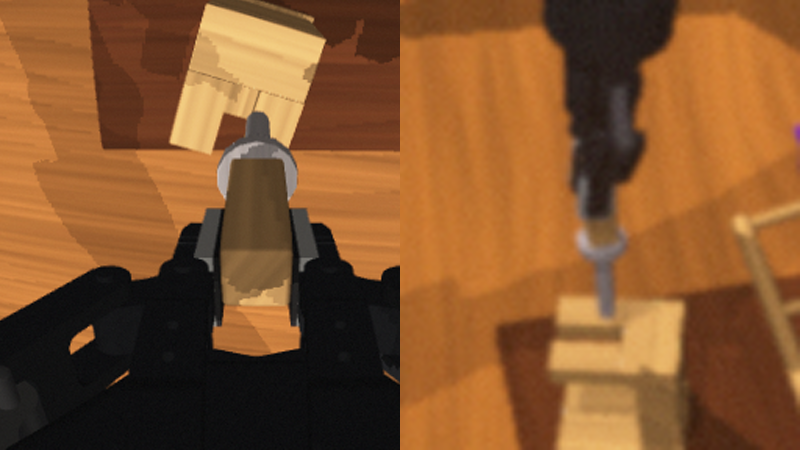

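Request:
send_rows:
  steps:
    - [[-0.005,-0.006,0.001,0,0,0],[-0.005,-0.006,0,0,0,0],[0.0014,0,0.01,0,0,0],[0.0014,0,0.01,0,0,0],[0,0,0,0,0,0],[0,0,0,0,0,0]]

```text
time_s: 15.25
ee_pos: [0.4293, 0.1408, 0.1794]
tcp_rot: [0.996, 0.053, -0.07, 0.002]
contact_force: [-0.0, -0.1, -0.9]
grip_width: 0.226
finger_force: 59.2
```

```bash
python3 - <<'E'
from hold import *
M=report(None);s=sense();e=s["ee_pos"]
O=e+M@ot;N=np.array([.4557,.1395,.112]);th=np.radians(-10.6);X=np.array([np.cos(th),np.sin(th),0]);Y=np.array([-X[1],X[0],0])
print("O",O,"in notch frame",(O-N)@X,(O-N)@Y,O[2]-.112,"axis",M@at)
pre=N-.014*X
print("delta xy to pre",M.T@np.r_[(pre-O)[:2],0])
P,c,d=cloud("wrist")
i=camera_info("wrist")
# tip column estimate vs notch from this view: plate points in notch frame
q=P[(d>0)&(abs(P[...,2]-.112)<.005)&(np.hypot(P[...,0]-.458,P[...,1]-.138)<.075)]
x=(q-N)@X;y=(q-N)@Y
for a0 in(-.03,-.02,-.01,-.003):
    yy=np.sort(y[(x>a0)&(x<a0+.008)]);yy=yy[abs(yy)<.025];g=np.diff(yy);k=g.argmax();print(a0,yy[k],yy[k+1])
print("yr",np.percentile(y,[1,99]),"xr",np.percentile(x,[1,99]))
cv2.imwrite("pics/w7.png",cv2.resize(c[90:230,180:340,::-1],(800,700))[:600])
E
```

```text
t 15.25 q [ 0.5431  0.2788 -1.0756  1.8822  0.1936  1.2582 -2.0676] ee [0.4293 0.1408 0.1794] F [-0.0418 -0.1227 -0.85  ] grip 0.22562500892118176 59.190913438797
tilt,yaw [7.9843 6.0985] real grasp [0.4379 0.1415 0.2408]
O [0.4421 0.1422 0.1799] in notch frame -0.013844712610499235 0.00019265769662607122 0.06790511543958076 axis [ 0.0024 -0.0003  1.    ]
delta xy to pre [-0.0002  0.0001  0.    ]
-0.03 -0.0100971949874047 0.009069557303401851
-0.02 -0.007928891642573382 0.00916921479597705
-0.01 -0.008043901276751834 0.008941794371016028
-0.003 -0.008027433714343822 0.008962470032520249
yr [-0.034   0.0347] xr [-0.0375  0.0466]
```

Request:
send_rows:
  steps:
    - [[0.001,0,0.007,0,0,0],[0.001,0,0.007,0,0,0],[0.001,0,0.007,0,0,0],[0,0,0,0,0,0],[0,0,0,0,0,0]]

```text
time_s: 15.8
ee_pos: [0.4295, 0.1412, 0.1585]
tcp_rot: [0.996, 0.053, -0.069, 0.002]
contact_force: [0.4, 0.5, -0.5]
grip_width: 0.223
finger_force: 59.2
```

Request:
send_rows:
  steps:
    - [[0.001,0,0.007,0,0,0],[0.001,0,0.007,0,0,0],[0.001,0,0.007,0,0,0],[0.001,0,0.007,0,0,0],[0.001,0,0.007,0,0,0],[0,0,0,0,0,0],[0,0,0,0,0,0]]

```text
time_s: 16.5
ee_pos: [0.4297, 0.1414, 0.1232]
tcp_rot: [0.996, 0.053, -0.069, 0.002]
contact_force: [0.1, -0.0, -0.8]
grip_width: 0.225
finger_force: 59.2
```

```bash
cat > st.py <<'E'
from hold import *
M=report(None);s=sense();e=s["ee_pos"]
O=e+M@ot;N=np.array([.4557,.1395,.112]);th=np.radians(-10.6);X=np.array([np.cos(th),np.sin(th),0]);Y=np.array([-X[1],X[0],0])
print("O",O,"in notch",(O-N)@X,(O-N)@Y,O[2]-.112,"X in tool",M.T@X,"Y in tool",M.T@Y,"down",M.T@[0,0,-1])
E
python3 st.py
```

```text
t 16.5 q [ 0.4912  0.3543 -1.0412  1.9466  0.2662  1.1527 -2.1306] ee [0.4297 0.1414 0.1232] F [ 0.0717 -0.01   -0.7509] grip 0.2247193651333936 59.191532135009766
tilt,yaw [7.9318 6.1172] real grasp [0.4382 0.1421 0.1846]
O [0.4425 0.1428 0.1238] in notch -0.013591525980257164 0.0008583461537649928 0.011784092826964077 X in tool [ 0.9484  0.2876 -0.1331] Y in tool [ 0.2854 -0.9577 -0.0363] down [0.1379 0.0036 0.9904]
```

Request:
send_rows:
  steps:
    - [[0.0006,0.0003,0.0042,0,0,0],[0.0006,0.0003,0.0042,0,0,0],[0.0019,0.0006,-0.0003,0,0,0],[0.0019,0.0006,-0.0003,0,0,0],[0.0019,0.0006,-0.0003,0,0,0],[0.0019,0.0006,-0.0003,0,0,0],[0.0019,0.0006,-0.0003,0,0,0],[0,0,0,0,0,0],[0,0,0,0,0,0]]

```text
time_s: 17.4
ee_pos: [0.4398, 0.1388, 0.1151]
tcp_rot: [0.996, 0.053, -0.069, 0.002]
contact_force: [0.4, 0.6, -1.2]
grip_width: 0.224
finger_force: 59.2
```

Request:
send_rows:
  steps:
    - [[0.0009,0.0003,0,0,0,0],[0.0009,0.0003,0,0,0,0],[0,0,0,0,0,0],[0,0,0,0,0,0]]

```text
time_s: 17.8
ee_pos: [0.4416, 0.1384, 0.1148]
tcp_rot: [0.996, 0.053, -0.069, 0.002]
contact_force: [-0.0, -0.0, -1.4]
grip_width: 0.223
finger_force: 59.2
```

Request:
send_rows:
  steps:
    - [[0.0009,0.0003,0,0,0,0],[0,0,0,0,0,0],[0,0,0,0,0,0]]

```text
time_s: 18.1
ee_pos: [0.4425, 0.1382, 0.1147]
tcp_rot: [0.996, 0.053, -0.069, 0.002]
contact_force: [0.5, -0.9, -1.7]
grip_width: 0.221
finger_force: 59.2
```

```bash
python3 st.py
```

```text
t 18.1 q [ 0.4758  0.3874 -1.0222  1.9307  0.2949  1.1481 -2.1378] ee [0.4425 0.1382 0.1147] F [ 0.5307 -0.9256 -1.6961] grip 0.22065558402891575 59.19239401817322
tilt,yaw [7.9116 6.1072] real grasp [0.4511 0.1389 0.1761]
O [0.4553 0.1396 0.1152] in notch -0.0003800534624708798 3.741218312837931e-05 0.0032472195778891627 X in tool [ 0.9485  0.2875 -0.1328] Y in tool [ 0.2852 -0.9578 -0.0363] down [0.1376 0.0034 0.9905]
```

Continue 1 mm at a time to feel the back.

Request:
send_rows:
  steps:
    - [[0.0009,0.0003,0,0,0,0],[0,0,0,0,0,0],[0,0,0,0,0,0]]

```text
time_s: 18.4
ee_pos: [0.4435, 0.138, 0.1145]
tcp_rot: [0.996, 0.053, -0.069, 0.002]
contact_force: [1.1, -0.3, -1.5]
grip_width: 0.221
finger_force: 59.2
```

Request:
send_rows:
  steps:
    - [[0.0009,0.0003,0,0,0,0],[0,0,0,0,0,0],[0,0,0,0,0,0]]

```text
time_s: 18.7
ee_pos: [0.4443, 0.1378, 0.1144]
tcp_rot: [0.996, 0.053, -0.069, 0.002]
contact_force: [-0.1, 0.3, -0.8]
grip_width: 0.227
finger_force: 59.3
```

Request:
send_rows:
  steps:
    - [[0.0009,0.0003,0,0,0,0],[0,0,0,0,0,0],[0,0,0,0,0,0]]

```text
time_s: 19.0
ee_pos: [0.4445, 0.1378, 0.1143]
tcp_rot: [0.996, 0.053, -0.07, 0.002]
contact_force: [-3.3, 0.2, 0.7]
grip_width: 0.224
finger_force: 59.4
```

Request:
send_rows:
  steps:
    - [[-0.0007,-0.0002,0.001,0,0,0],[0.0001,0,0.001,0,0,0],[0,0,0,0,0,0],[0,0,0,0,0,0]]

```text
time_s: 19.4
ee_pos: [0.4444, 0.1376, 0.1122]
tcp_rot: [0.996, 0.053, -0.069, 0.002]
contact_force: [-1.8, 0.2, -1.9]
grip_width: 0.224
finger_force: 59.2
```

Request:
send_rows:
  steps:
    - [[0.0001,0,0.001,0,0,0],[0,0,0,0,0,0],[0,0,0,0,0,0]]

```text
time_s: 19.7
ee_pos: [0.4443, 0.1376, 0.1113]
tcp_rot: [0.996, 0.053, -0.069, 0.002]
contact_force: [-1.5, 2.1, -0.8]
grip_width: 0.228
finger_force: 59.2
```

```bash
python3 st.py
```

```text
t 19.7 q [ 0.4719  0.3949 -1.0178  1.9305  0.3016  1.1437 -2.1407] ee [0.4443 0.1376 0.1113] F [-1.5212  2.0989 -0.755 ] grip 0.22776266976553247 59.20705854892731
tilt,yaw [7.9143 6.1069] real grasp [0.4528 0.1383 0.1727]
O [0.4571 0.1391 0.1119] in notch 0.0014801345971252216 -0.0001485334792677635 -0.00011485661430764293 X in tool [ 0.9485  0.2875 -0.1328] Y in tool [ 0.2852 -0.9578 -0.0363] down [0.1377 0.0034 0.9905]
```

Request:
send_rows:
  steps:
    - [[0.0001,0,0.001,0,0,0],[0,0,0,0,0,0],[0,0,0,0,0,0]]

```text
time_s: 20.0
ee_pos: [0.4444, 0.1377, 0.1111]
tcp_rot: [0.996, 0.053, -0.069, 0.002]
contact_force: [-2.9, -0.5, 5.1]
grip_width: 0.226
finger_force: 60.0
```

Request:
send_rows:
  steps:
    - [[0.0001,0,0.001,0,0,0],[0,0,0,0,0,0],[0,0,0,0,0,0]]

```text
time_s: 20.3
ee_pos: [0.4445, 0.1376, 0.111]
tcp_rot: [0.996, 0.053, -0.069, 0.003]
contact_force: [-5.0, -1.8, 13.1]
grip_width: 0.223
finger_force: 60.9
```

Request:
send_rows:
  steps:
    - [[-0.0002,0,-0.0014,0,0,0],[0,0,0,0,0,0],[0,0,0,0,0,0]]

```text
time_s: 20.6
ee_pos: [0.4444, 0.1377, 0.1111]
tcp_rot: [0.996, 0.053, -0.069, 0.002]
contact_force: [-2.1, -0.2, 5.2]
grip_width: 0.227
finger_force: 59.8
```

Request:
send_rows:
  steps:
    - [[0,0,0,0,0,0],[0,0,0,0,0,0],[0,0,0,0,0,0],[0,0,0,0,0,0],[0,0,0,0,0,0]]
  claw: 0.5

```text
time_s: 21.1
ee_pos: [0.4444, 0.1376, 0.1108]
tcp_rot: [0.996, 0.053, -0.069, 0.002]
contact_force: [0.1, 0.0, -0.4]
grip_width: 0.497
finger_force: 0.0
```

```bash
cat > pinchk.py <<'E'
from hold import *
N=np.array([.4557,.1395,.112]);th=np.radians(-10.6);X=np.array([np.cos(th),np.sin(th),0]);Y=np.array([-X[1],X[0],0])
for n in("wrist","scene","top"):
    P,c,d=cloud(n);x=(P-N)@X;y=(P-N)@Y;z=P[...,2]-.112
    g=(d>0)&(abs(x)<.03)&(abs(y)<.03)&(c.max(-1)>130)
    for lo_,hi_ in((.062,.078),(.02,.06),(.003,.012)):
        m=g&(z>lo_)&(z<hi_)
        if m.sum()>3: print(n,lo_,hi_,m.sum(),"x",np.percentile(x[m],[3,50,97]),"y",np.percentile(y[m],[3,50,97]),"z",np.median(z[m]))
E
python3 st.py; python3 pinchk.py
```

```text
t 21.1 q [ 0.4715  0.3956 -1.0173  1.9312  0.3024  1.1424 -2.1413] ee [0.4444 0.1376 0.1108] F [ 0.1189  0.0295 -0.3902] grip 0.4968151456915646 0.0
tilt,yaw [7.8938 6.1044] real grasp [0.4529 0.1383 0.1722]
O [0.4572 0.1391 0.1113] in notch 0.0015891763302882265 -0.00015043201269365856 -0.000657153313785519 X in tool [ 0.9486  0.2874 -0.1325] Y in tool [ 0.2852 -0.9578 -0.0362] down [0.1373 0.0034 0.9905]
wrist 0.062 0.078 1610 x [-0.008   0.0021  0.012 ] y [-0.0108 -0.0001  0.0091] z 0.0697219565641804
wrist 0.02 0.06 61 x [-0.0078  0.0063  0.0156] y [-0.0248 -0.0072  0.0286] z 0.04721205737078048
wrist 0.003 0.012 352 x [-0.0081  0.0051  0.0151] y [-0.0149  0.0111  0.0152] z 0.007654059149751258
scene 0.02 0.06 5 x [-0.0118  0.0157  0.0159] y [-0.0272 -0.0264  0.0121] z 0.04844042554207316
scene 0.003 0.012 20 x [-0.0127 -0.0063  0.0181] y [-0.0175 -0.0094  0.0062] z 0.006965150306137077
```

Pin hangs upright at the notch back (grip top within 2 mm, at +69.7 mm) and is released. Lifting off and planning the lid.

Request:
send_rows:
  steps:
    - [[0,0,-0.006,0,0,0],[0,0,-0.012,0,0,0],[0,0,-0.02,0,0,0],[0,0,-0.02,0,0,0],[0,0,-0.02,0,0,0],[0,0,-0.02,0,0,0],[0,0,-0.02,0,0,0],[0,0,0,0,0,0]]

```text
time_s: 22.05
ee_pos: [0.4627, 0.1402, 0.231]
tcp_rot: [0.996, 0.053, -0.066, 0.001]
contact_force: [-0.1, 0.7, 0.5]
grip_width: 0.506
finger_force: 0.0
```

```bash
python3 pinchk.py; python3 - <<'E'
from hold import *
report(None)
q0=np.array([.5,.29,-.33,2.13,-.1,.3,-1.17])
yb=np.array([-.101,.995,0]);L=O0-.068*yb+.030*a;print("L",L)   # 30 mm over the apron
rail=lambda y:np.array([.551-(y+.06)*.101,y,.244])
for t in(26,27,28,29):
  M=rot(np.radians(5.8),np.radians(t)).as_matrix()
  for k in(0,.06):
    g=L+k*yb-.010*M[:,0];x=g+.062*M[:,2]
    q,e,er=ik(x,R.from_matrix(M),q0,w=.003)
    rr=M.T@(rail(g[1])-g);print(t,k,"q",q,e,"rail in tool",rr,"tip over apron",(g+.019*M[:,2]-11e-3*M[:,0]-O0)@a)
E
```

```text
wrist 0.062 0.078 538 x [-0.0082  0.0017  0.011 ] y [-0.0096  0.      0.0098] z 0.06956863397457003
wrist 0.02 0.06 5 x [0.006  0.0064 0.0069] y [0.0117 0.0119 0.0119] z 0.039498358925247404
wrist 0.003 0.012 188 x [-0.0081  0.0061  0.0153] y [-0.0145  0.0085  0.0149] z 0.007657636140423155
scene 0.062 0.078 56 x [-0.0096  0.0017  0.012 ] y [-0.014  -0.0052  0.01  ] z 0.06806351962497169
scene 0.02 0.06 79 x [-0.0086  0.0027  0.0119] y [-0.015  -0.0113 -0.0033] z 0.042176522463053354
scene 0.003 0.012 29 x [-0.0128 -0.0032  0.0147] y [-0.0173 -0.0094  0.0113] z 0.007456358630021684
t 22.2 q [ 0.534   0.2921 -1.0674  1.7564  0.1994  1.3732 -2.047 ] ee [0.4601 0.1388 0.2275] F [0.0852 0.7017 0.1434] grip 0.5004071296022745 0.0
tilt,yaw [7.9296 6.1153] real grasp [0.4687 0.1396 0.2889]
L [ 0.5728 -0.1269  0.1192]
26 0 q [ 0.5462  0.2838 -0.3646  2.1597 -0.134   0.2853 -1.1322] 9.995386473415567e-09 rail in tool [ 0.0513 -0.0006 -0.1187] tip over apron 0.014523911921074792
26 0.06 q [ 0.3431  0.245  -0.2798  2.2073 -0.0597  0.2524 -1.3286] 3.406758386503681e-08 rail in tool [ 0.0513 -0.0
[... 327 characters left out ...]
006 -0.1179] tip over apron 0.014107652487354606
28 0 q [ 0.5992  0.2847 -0.4153  2.1812 -0.1621  0.2363 -1.0951] 2.290117656147363e-08 rail in tool [ 0.0554 -0.0006 -0.1172] tip over apron 0.0137057625482442
28 0.06 q [ 0.7177  0.2893 -0.6969  2.2222  0.4344  0.23   -1.783 ] 7.542311817860761e-07 rail in tool [ 0.0554 -0.0006 -0.1172] tip over apron 0.013700998548244175
29 0 q [ 0.3911  0.2668 -0.175   2.1975 -0.5226  0.23   -0.753 ] 6.713427275870729e-07 rail in tool [ 0.0574 -0.0006 -0.1164] tip over apron 0.013304073974472943
29 0.06 q [ 0.8289  0.3147 -0.8229  2.2316  0.6402  0.23   -1.9718] 7.136470751802542e-07 rail in tool [ 0.0574 -0.0006 -0.1164] tip over apron 0.013299309974472916
```

Request:
send_rows:
  steps:
    - [[0,0,0,0,0.0404,0],[0,0,0,0,0.0404,0],[0,0,0,0,0.0404,0],[0,0,0,0,0.0404,0],[0,0,0,0,0.0404,0],[0,0,0,0,0.0404,0],[0,0,0,0,0.0404,0],[0,0,0,0,0,0],[0,0,0,0,0,0]]

```text
time_s: 23.1
ee_pos: [0.46, 0.139, 0.2274]
tcp_rot: [0.973, 0.052, 0.224, -0.013]
contact_force: [1.4, 0.2, 1.4]
grip_width: 0.498
finger_force: 0.0
```

```bash
cat > lid.py <<'E'
from hold import *
yb=np.array([-.101,.995,0])
L=O0-.068*yb+.032*a
if __name__=="__main__":
    M=report(L,-.011)
    print("pre delta (100mm back)",M.T@(rep(L,M,-.011)-.1*M[:,2]-sense()["ee_pos"]))
    print("yb in tool",M.T@yb)
E
python3 lid.py
```

```text
t 23.1 q [ 0.6525 -0.3334 -0.9264  2.2081 -0.2809  0.7019 -1.5965] ee [0.46   0.139  0.2274] F [1.3989 0.161  1.3569] grip 0.49786970790743434 0.0
tilt,yaw [25.94    6.1283] real grasp [0.4331 0.136  0.2831]
delta [0.017  0.2768 0.1932]
pre delta (100mm back) [0.017  0.2768 0.0932]
yb in tool [ 0.004  -1.0001  0.005 ]
```

Request:
send_rows:
  steps:
    - [[0.001,0.015,0,0,0,0],[0.001,0.025,0,0,0,0],[0.001,0.027,0.005,0,0,0],[0.002,0.027,0.01,0,0,0],[0.002,0.027,0.01,0,0,0],[0.002,0.027,0.01,0,0,0],[0.002,0.027,0.01,0,0,0],[0.002,0.027,0.01,0,0,0],[0.002,0.027,0.01,0,0,0],[0.002,0.027,0.01,0,0,0],[0,0.021,0.01,0,0,0],[0,0,0,0,0,0]]

```text
time_s: 24.3
ee_pos: [0.5433, -0.134, 0.1561]
tcp_rot: [0.973, 0.049, 0.224, -0.015]
contact_force: [-0.4, 0.6, -0.2]
grip_width: 0.502
finger_force: 0.0
```

```bash
python3 lid.py; python3 - <<'E'
from hold import *
import lid
# block as seen by wrist: points 22-34 mm over apron around block; dark reddish
for n in("wrist",):
    P,c,d=cloud(n);yb=lid.yb;xb=np.cross(yb,a)
    Q=P-O0;u=Q@yb;w=Q@a;x=Q@xb
    m=(d>0)&(w>.024)&(w<.036)&(u<-.04)&(u>-.1)&(abs(x)<.03);print(m.sum(),"y",np.percentile(u[m],[2,50,98]),"x",np.percentile(x[m],[2,50,98]),"w",np.median(w[m]))
E
```

```text
t 24.3 q [ 0.7666  0.0629 -0.5033  2.1507 -0.2701  0.5297 -0.9945] ee [ 0.5433 -0.134   0.1561] F [-0.397   0.5896 -0.1978] grip 0.5024482619820896 0.0
tilt,yaw [25.9164  5.8307] real grasp [ 0.5164 -0.1372  0.2119]
delta [-0.0004 -0.0038  0.1064]
pre delta (100mm back) [-0.0004 -0.0038  0.0064]
yb in tool [-0.0025 -1.0001  0.0065]
536 y [-0.0747 -0.0684 -0.0614] x [-0.0137  0.      0.012 ] w 0.02947657228706195
```

Request:
send_rows:
  steps:
    - [[0,-0.002,0.01,0,0,0],[0,-0.002,0.01,0,0,0],[0,0,0.01,0,0,0],[0,0,0.01,0,0,0],[0,0,0.01,0,0,0],[0,0,0.01,0,0,0],[0,0,0.01,0,0,0],[0,0,0.01,0,0,0],[0,0,0.008,0,0,0],[0,0,0,0,0,0],[0,0,0,0,0,0]]

```text
time_s: 25.45
ee_pos: [0.5802, -0.1221, 0.0786]
tcp_rot: [0.973, 0.052, 0.225, -0.014]
contact_force: [-0.6, 0.3, 0.9]
grip_width: 0.499
finger_force: 0.0
```

```bash
python3 lid.py
```

```text
t 25.45 q [ 0.6468  0.2423 -0.4673  2.1653 -0.1054  0.3289 -1.1574] ee [ 0.5802 -0.1221  0.0786] F [-0.6376  0.2951  0.9022] grip 0.498917030614592 0.0
tilt,yaw [26.0202  6.1151] real grasp [ 0.5532 -0.1252  0.1344]
delta [-0.0006  0.0038  0.0201]
pre delta (100mm back) [-0.0006  0.0038 -0.0799]
yb in tool [ 0.0034 -1.0001  0.0056]
```

Request:
send_rows:
  steps:
    - [[-0.0006,0.0035,0.005,0,0,0],[0,0,0.005,0,0,0],[0,0,0.005,0,0,0],[0,0,0.005,0,0,0],[0,0,0,0,0,0],[0,0,0,0,0,0]]

```text
time_s: 26.05
ee_pos: [0.5887, -0.1246, 0.0603]
tcp_rot: [0.973, 0.052, 0.225, -0.014]
contact_force: [0.8, -0.5, -0.4]
grip_width: 0.501
finger_force: 0.0
```

Request:
send_rows:
  steps:
    - [[0,0,0,0,0,0],[0,0,0,0,0,0],[0,0,0,0,0,0],[0,0,0,0,0,0],[0,0,0,0,0,0],[0,0,0,0,0,0]]
  claw: 1.0

```text
time_s: 26.65
ee_pos: [0.5887, -0.1251, 0.0609]
tcp_rot: [0.973, 0.051, 0.225, -0.013]
contact_force: [-4.5, -0.0, 5.8]
grip_width: 0.146
finger_force: 59.0
```

```bash
python3 lid.py
```

```text
t 26.65 q [ 0.621   0.2862 -0.4435  2.16   -0.078   0.2905 -1.1753] ee [ 0.5887 -0.1251  0.0609] F [-4.4579 -0.0231  5.7672] grip 0.14607541710028613 58.988537192344666
tilt,yaw [26.0441  6.0881] real grasp [ 0.5617 -0.1281  0.1166]
delta [-0.0001 -0.      0.0006]
pre delta (100mm back) [-0.0001 -0.     -0.0994]
yb in tool [ 0.0033 -1.0001  0.0049]
```

Request:
send_rows:
  steps:
    - [[0,-0.004,0,0,0,0],[0,-0.006,0,0,0,0],[0,-0.006,0,0,0,0],[0,-0.006,0,0,0,0],[0,-0.006,0,0,0,0],[0,-0.006,0,0,0,0],[0,-0.006,0,0,0,0],[0,-0.006,0,0,0,0],[0,-0.005,0,0,0,0],[0,-0.004,0,0,0,0],[0,0,0,0,0,0]]

```text
time_s: 27.75
ee_pos: [0.583, -0.0687, 0.0609]
tcp_rot: [0.973, 0.052, 0.225, -0.014]
contact_force: [-3.1, -0.9, 6.5]
grip_width: 0.146
finger_force: 59.2
```

```bash
python3 lid.py
```

```text
t 27.75 q [ 0.4398  0.2474 -0.3722  2.2053 -0.0165  0.2597 -1.3503] ee [ 0.583  -0.0687  0.0609] F [-3.0555 -0.9258  6.4595] grip 0.14611358468596364 59.15248990058899
tilt,yaw [26.0465  6.203 ] real grasp [ 0.5559 -0.0718  0.1166]
delta [-0.0004  0.0566  0.0002]
pre delta (100mm back) [-0.0004  0.0566 -0.0998]
yb in tool [ 0.0047 -1.0001  0.0065]
```

Moved 56.6 mm; pushing on to the stop.

Request:
send_rows:
  steps:
    - [[0,-0.001,0,0,0,0],[0,-0.001,0,0,0,0],[0,-0.001,0,0,0,0],[0,0,0,0,0,0],[0,0,0,0,0,0]]

```text
time_s: 28.25
ee_pos: [0.5828, -0.0668, 0.0609]
tcp_rot: [0.973, 0.052, 0.225, -0.014]
contact_force: [-1.1, -2.1, 5.7]
grip_width: 0.148
finger_force: 59.0
```

Request:
send_rows:
  steps:
    - [[0,-0.001,0,0,0,0],[0,0,0,0,0,0],[0,0,0,0,0,0]]

```text
time_s: 28.55
ee_pos: [0.5828, -0.0662, 0.0609]
tcp_rot: [0.973, 0.051, 0.225, -0.014]
contact_force: [-1.6, -1.7, 4.4]
grip_width: 0.149
finger_force: 58.9
```

Request:
send_rows:
  steps:
    - [[0,-0.001,0,0,0,0],[0,-0.001,0,0,0,0],[0,0,0,0,0,0],[0,0,0,0,0,0]]

```text
time_s: 28.95
ee_pos: [0.5828, -0.0662, 0.061]
tcp_rot: [0.973, 0.05, 0.225, -0.013]
contact_force: [0.5, -5.7, 2.1]
grip_width: 0.146
finger_force: 58.7
```

Request:
send_rows:
  steps:
    - [[0,0,0,0,0,0],[0,0,0,0,0,0],[0,0,0,0,0,0],[0,0,0,0,0,0],[0,0,0,0,0,0]]
  claw: 0.5

```text
time_s: 29.45
ee_pos: [0.582, -0.0636, 0.0605]
tcp_rot: [0.973, 0.052, 0.225, -0.014]
contact_force: [-0.0, -0.2, -0.0]
grip_width: 0.501
finger_force: 0.0
```

Request:
send_rows:
  steps:
    - [[0,0,-0.005,0,0,0],[0,0,-0.01,0,0,0],[0,0,-0.015,0,0,0],[0,0,-0.015,0,0,0],[0,0,-0.015,0,0,0],[0,0,-0.015,0,0,0],[0,0,-0.015,0,0,0],[0,0,-0.01,0,0,0],[0,0,0,0,0,0],[0,0,0,0,0,0]]

```text
time_s: 30.45
ee_pos: [0.5385, -0.0692, 0.1507]
tcp_rot: [0.973, 0.051, 0.225, -0.013]
contact_force: [0.5, 0.3, -0.1]
grip_width: 0.502
finger_force: 0.0
```

```bash
python3 pinchk.py; python3 - <<'E'
from hold import *
import lid
report(None)
P,c,d=cloud("wrist");yb=lid.yb;xb=np.cross(yb,a);Q=P-O0;u=Q@yb;w=Q@a;x=Q@xb
m=(d>0)&(w>.024)&(w<.036)&(abs(u)<.1)&(abs(x)<.03);print(m.sum(),"block y",np.percentile(u[m],[2,50,98]),np.median(w[m]))
E
```

```text
wrist 0.02 0.06 9 x [-0.0066 -0.006  -0.0057] y [-0.0119 -0.0115 -0.0108] z 0.03892245581664132
wrist 0.003 0.012 72 x [-0.014  -0.0066  0.0146] y [-0.0142 -0.0051  0.0131] z 0.00788915786204751
top 0.062 0.078 54 x [-0.0093  0.0001  0.0105] y [-0.0115 -0.0031  0.006 ] z 0.07006719177573904
top 0.02 0.06 10 x [-0.0116 -0.0095 -0.0066] y [-0.0143 -0.006   0.0009] z 0.04146856186134511
top 0.003 0.012 46 x [-0.0245 -0.0035  0.0272] y [-0.0226 -0.0087  0.0282] z 0.005362388108577573
t 30.6 q [ 0.5583  0.0205 -0.4419  2.208  -0.2015  0.4813 -1.1882] ee [ 0.5382 -0.0689  0.1498] F [-0.139   0.0547 -0.7453] grip 0.5053085628963961 0.0
tilt,yaw [25.9561  6.1256] real grasp [ 0.5113 -0.072   0.2055]
572 block y [-0.0147 -0.0084 -0.0015] 0.029518661108856953
```

```bash
python3 -c "
from plant import *
print(hand_in())"
```

```text
the job is handed in; nothing more can be done
None
```

The job is handed in, with no verdict returned: by my last measurements the pin hangs upright and released at the back of the notch, the lid is 60 mm open at its stop and let go, and I felt no contact with the flap or the loose things, though I did not re-measure those.

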